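Set the air valve and hold a leaded lamp panel up to the air nozzle

TASK

Turn the lever of the ball valve on the small air compressor's pipe to half open, 45 degrees, for a soft jet. Then draw the tall tapered lamp panel up out of the slotted rack, lean it over and hold it up in front of the air nozzle to be blown clean, its face square to the nozzle and its middle in line with it, about 80 mm from the tip. Do not knock the panel against the air rig, leave everything else where it is, and finish while still holding the panel there, raised and still.

Things in the scene. Friction and masses are not known exactly. Their poses are not given: they have to be found in the camera images.
- valve (a joint): Lever of the brass ball valve, a hinge about the vertical through valve_axis. 0 = shut: lever square across the pipe, pointing to the robot's side (rig -x). 1.571 = fully open: lever along the pipe, towards the nozzle end (rig -y), so it opens counter-clockwise from above. Half open = 0.785. Starts at 0 to 0.25; stops at 0 and 1.571; stiff (0.2 N m), stays where left.
- valve_axis (a point): Point on the lever's turning axis, at the height of the middle of the lever's black sleeve, 105 mm above the bench.
- lever_grip (a point): Middle of the lever's black plastic sleeve, 85 mm out from valve_axis; turns with the lever. Sleeve 72 mm long (40 to 112 mm out from the axis), 16 mm wide, 9 mm high (4.5 mm above and below this point). The pipe's axis is 43 mm lower, the board's top 87 mm lower. Axes: z up, x from this point back to the valve axis.
- air_rig: Fixed air rig: plywood board; battery compressor (200 mm high) at its +y end, then copper pipe along y with regulator, ball valve (axis at y = +110 mm) and, at y = -100 mm, an upright pipe and swan neck of grey jointed hose (up to 385 mm) that ends in the nozzle. Origin on the bench under the pipe; y along the pipe to the compressor; x away from the robot at yaw 0.
- nozzle: Fixed grey cone nozzle on the swan neck, 50 mm long, 9 mm wide at the tip, 25 mm at the root. Origin at the tip's centre, 300 mm above the bench. x axis: the way the air blows, 45 degrees down and towards the robot's side (rig -x); y axis level, along the rig's y; z axis 45 degrees down and away from the robot. The hose is behind it; the space in front is free.
- rack: Fixed slotted oak rack: board 190 x 150 x 12 mm with three slots along its y axis, at x = -60, 0 and +60 mm, each 10 mm wide between slats 35 mm high (tops 47 mm above the bench). Origin on the bench under its centre. The panels stand on the board, in the slots.
- panel: Tall tapered leaded-glass panel, to be held up: 180 mm tall, 130 mm wide at the foot, 70 mm at the top, 8 mm thick over its dark metal edging, about 0.28 kg; its top band is 26 mm deep. Upright in one of the slots (which one varies), foot 12 mm above the bench. Origin: centre of its lower edge; z up its height, y across its width, x square to its face. Either face may meet the air.
- panel_middle (a point): Middle of the tall panel, 90 mm above its lower edge, on its mid-plane; axes as the panel's.
- panel_wide: Low leaded panel, 124 mm wide at the foot, 100 mm tall, 8 mm thick, in another slot; to be left alone. Origin at the centre of its lower edge.
- panel_square: Small square leaded panel, 86 mm wide, 88 mm tall, 8 mm thick, in the remaining slot; to be left alone. Origin at the centre of its lower edge.
- ceramic_tile: Loose white ceramic tile, 150 x 150 x 9 mm, lying on the bench; bystander. Origin under its centre.
- grozing_pliers: Stainless steel grozing pliers, 180 mm long, 16 mm high, lying on the bench; bystander. Origin near the pivot.
- shard_tray: Green plastic tray, 150 x 220 x 30 mm, holding smoothed glass shards; bystander. Origin under its centre.
- sliding_case: Black plastic case with a sliding door, 110 x 150 x 62 mm; bystander. Origin under its centre.
- crown_ring: Brass crown ring of the lamp frame, 104 mm across, 10 mm high, lying flat; bystander. Origin under its centre.
- glass_cutter: Brass-handled glass cutter, 150 mm long, 13 mm thick, lying on the bench; bystander. Origin near its middle.
Things that resemble listed ones, but are neither listed nor needed, are in the scene too. What is shaped like the rack but purple is not meant.

How it is judged:
By the outcome, as a careful person would: the job done as asked, in the order asked, and still so for the second after the job is handed in, while the arm keeps its last pose, push and grip.
It also fails if it takes over 54 s, if anything falls off the work surface, if the arm or the gripper's body presses on something with over 40 N, if the wrist force passes 120 N, or if a joint passes its speed limit or range.

ROBOT

A 7-joint arm with a two-finger parallel gripper is mounted at the origin on the work surface. World frame = base frame: x ahead of the robot, y to its left, z up, the work surface at z = 0. Lengths are in m, angles in rad, forces in N, time in s.
With the tool pointing down it reaches from about 0.4 to 0.875 m from the base axis. Payload 6.5 kg.
Tool frame: the origin (TCP) lies between the finger pads; the fingertips stand 17 mm ahead of it and the grasp point (between the pads) lies 2 mm behind it; z points along the fingers, y is the direction in which the jaws open and shut (so a half turn about z gives the same grasp; the last joint's range is limited). The gripper opens to 88 mm and grips with 3 to 60 N. Pads are 18 mm wide; open, the fingers measure 123 mm over their backs; the gripper's body (75 mm by 187 mm) begins 45 mm behind the grasp point.
Start: joints at [-0.066, 0.536, -0.004, 1.538, 0.003, 1.067, -0.071], TCP at [0.65, 0, 0.256] pointing down, gripper open.
Joint ranges: [-2.7, 2.7], [-0.37, 2.16], [-1.27, 1.26], [0.24, 2.4], [-1.31, 4.45], [0.19, 1.91], [-2.76, 2.76]. Speed limits (rad/s): [2.39, 2.39, 3.14, 3.14, 3.14, 3.14, 3.14].

INTERFACE

Orientations are given as a 3x3 rotation matrix whose columns are the frame's x, y, z axes.
In Python, from plant import robot gives the robot as it stands. The module is installed in compiled form; this text tells all that it offers.
- The arm moves only by the shell command python3 -m inch 'ROWS' [OPENING]. ROWS is JSON, a list of rows, each a list of 2 entries, a list of its own where there are three numbers: the shift along the tool's x, y, z in mm, then the turn about the tool's z in rad. A call has 1 to 10 rows; each row is the pose to reach, as a shift and turn from the pose commanded when the call began, along the tool's axes at that moment; what a row does not reach only later rows make up. A row lasts 1/10 s, in which the tool goes at most 50 mm and 8.59 degrees, less where a joint would pass 70% of its speed; a pose out of reach is approached as far as the arm can. A call with a gripper value outside its range is refused whole. OPENING is the closure, from 0 (fully open) to 1 (shut), set as the call begins (- or left out, the last holds). The fingers move at their own pace and stop on an object; the grip force is fixed at half the most. Time passes only in rows, so rows that repeat a pose let the fingers close. It gives the time, the measured TCP pose, the force and the opening at its end, in the units of the state.
- robot.get_state(): the state, without advancing time (a new reading comes with each control period).
- robot.read_camera(name): name is "scene" or "side" or "wrist"; returns the picture (400x640x3 uint8, blue, green, red); there is no depth.
- robot.get_calibration(name): a dict with "fx", "fy", "cx", "cy" (pixels), "distortion" ([k1, k2, p1, p2, k3] as OpenCV has them; the pictures are not rectified), "rvec" (rotation vector, rad) and "tvec" (3), from world to camera coordinates, as OpenCV has them. Camera axes: x right, y down, z forward; pixel columns grow to the right and rows downward; lengths in m; the calibration is good to about 2 mm. A picture is of the moment at which its call begins: read the wrist's pose just before it. get_calibration takes no time and is no camera call; for the wrist camera it gives the pose at the moment of the call.
- robot.hand_in(): hands the job in, once; it reports no verdict.
The state is a dict: "clock": time; "qpos": joint angles; "qd": joint speeds; "effort": joint torques, N m; "eef_pos": TCP position; "eef_rot": TCP orientation; "contact_force": force on the tool from outside, world axes, zero at the start; "torque": the same for the moment, N m; "opening": finger opening in m.
Only numpy, scipy, OpenCV 4.12 (cv2) and the standard library are available. Lean on these libraries where they do the work, as an engineer would, in place of code of your own. Each camera call takes 0.05 s, during which the arm holds its last target.

## Working session

There is one attempt and no reset: what is moved stays moved. The work goes in short steps, Python scripts to look and compute and a shell command to move; the robot and the scene stay as the last step left them, time stands still between calls to the robot, and variables do not carry over. Pictures are saved under pics/ and viewed, and the job is handed in when it is done.

```bash
mkdir -p pics
python3 - <<'E'
from plant import robot
import cv2
s=robot.get_state(); print(s)
for n in ["scene","side","wrist"]:
    print(n,robot.get_calibration(n))
    cv2.imwrite(f"pics/{n}0.png",robot.read_camera(n))
E
```

```text
{'clock': 0.0, 'qpos': array([-0.0662288 ,  0.53719035, -0.00441604,  1.53885086,  0.00259388,
        1.06728813, -0.07117371]), 'qd': array([-1.51361051e-03,  8.72252453e-04, -3.96803350e-04,  2.51652778e-04,
        4.18385537e-06,  1.29723645e-03,  3.08452280e-04]), 'effort': array([-1.69933578e-04, -5.70981932e+01,  9.90184285e-01, -2.51597965e+01,
       -5.62433247e-02,  1.80829730e-02,  2.02785413e-04]), 'eef_pos': array([ 6.49422485e-01, -7.79192895e-06,  2.54832272e-01]), 'eef_rot': array([[-1.04732256e-04,  9.99998505e-01, -1.72587186e-03],
       [ 9.99999986e-01,  1.04502423e-04, -1.33258817e-04],
       [-1.33078260e-04, -1.72588579e-03, -9.99998502e-01]]), 'contact_force': array([ 0.12288269, -0.48745049,  0.20135509]), 'torque': array([-0.02142436,  0.0128656 ,  0.00639055]), 'opening': 0.08820153046131185}
scene {'fx': 461.76964035823096, 'fy': 461.76964035823096, 'cx': 323.9186589172615, 'cy': 195.81120651748222, 'distortion': array([0.00963375, 0.        , 0.        , 0.        , 0.        ]), 'rvec': array([ 1.47273589,  2.12165929, -0.83896925]), 'tvec': array([ 0.22895353, -0.19247789,  1.95914015])}
side {'fx': 507.2968606102961, 'fy': 507.2968606102961, 'cx': 319.74041951719505, 'cy': 201.16687341860575, 'distortion': array([0.03835487, 0.        , 0.        , 0.        , 0.        ]), 'rvec': array([ 2.06547397, -0.75545115,  0.39505982]), 'tvec': array([-0.42071571,  0.29185455,  1.45486085])}
wrist {'fx': 305.9715763739204, 'fy': 305.9715763739204, 'cx': 324.75202337923, 'cy': 201.94820206570776, 'distortion': array([0.00685398, 0.        , 0.        , 0.        , 0.        ]), 'rvec': array([-2.81632143e+00,  1.34528361e-03,  1.40458985e-03]), 'tvec': array([-0.64893144, -0.04413018,  0.39216709])}
```

View pics/scene0.png

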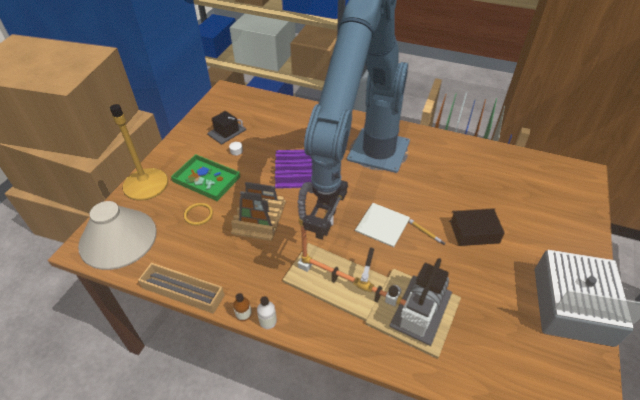

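View pics/side0.png

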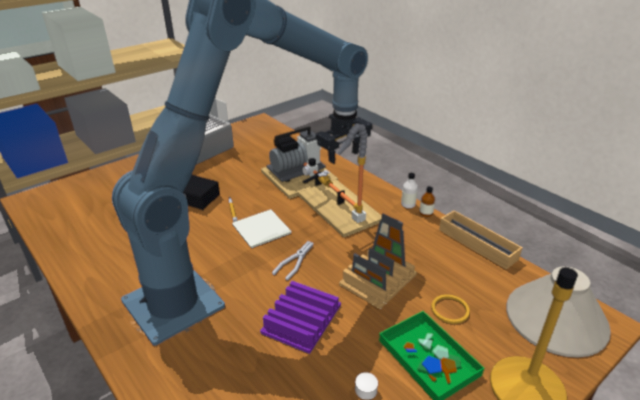

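View pics/wrist0.png

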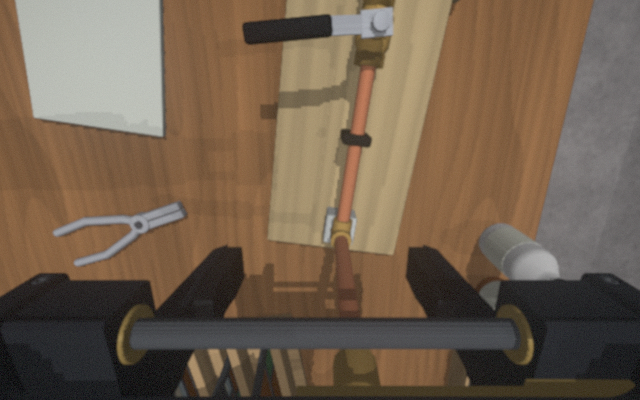

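```bash
cat > h.py <<'E'
import numpy as np, cv2
from plant import robot
def cal(n):
    c=robot.get_calibration(n); K=np.array([[c["fx"],0,c["cx"]],[0,c["fy"],c["cy"]],[0,0,1]])
    R=cv2.Rodrigues(np.array(c["rvec"]))[0]; t=np.array(c["tvec"]); return K,np.array(c["distortion"]),R,t
def ray(C,px):
    K,d,R,t=C
    u=cv2.undistortPoints(np.array(px,float).reshape(-1,1,2),K,d).reshape(-1,2)
    v=np.c_[u,np.ones(len(u))]@R; return -R.T@t, v/np.linalg.norm(v,axis=1)[:,None]
def onz(C,px,z):
    o,v=ray(C,px); return o+v*((z-o[2])/v[:,2])[:,None]
def proj(C,P):
    K,d,R,t=C
    return cv2.projectPoints(np.array(P,float).reshape(-1,3),cv2.Rodrigues(R)[0],t,K,d)[0].reshape(-1,2)
def tri(lst):
    A=np.zeros((3,3));b=np.zeros(3)
    for C,p in lst:
        o,v=ray(C,p);M=np.eye(3)-np.outer(v[0],v[0]);A+=M;b+=M@o
    X=np.linalg.solve(A,b)
    return X,[np.round(proj(C,X)[0]-p,1) for C,p in lst]
def shot(n,name):
    C=cal(n);im=robot.read_camera(n);cv2.imwrite(f"pics/{name}.png",im);return C,im
E
python3 - <<'E'
from h import *
import pickle
pickle.dump({n:cal(n) for n in ["scene","side","wrist"]},open("c0.pkl","wb"))
C=cal("wrist")
print("sleeve ends/axis",onz(C,[[247,33],[329,25],[378,22]],0.105).round(4))
print("pipe",onz(C,[[367,80],[348,200]],0.062).round(4))
print("clamp base",onz(C,[[340,235]],0.03).round(4))
print("tile",onz(C,[[163,137],[163,0]],0.009).round(3))
a=cv2.imread("pics/scene0.png");b=cv2.imread("pics/side0.png")
cv2.imwrite("pics/a1.png",cv2.resize(a[150:350,220:480],None,fx=3,fy=3,interpolation=cv2.INTER_CUBIC))
cv2.imwrite("pics/b1.png",cv2.resize(b[100:300,260:480],None,fx=3,fy=3,interpolation=cv2.INTER_CUBIC))
E
```

```text
sleeve ends/axis [[0.586  0.1334 0.105 ]
 [0.6527 0.1391 0.105 ]
 [0.6922 0.1411 0.105 ]]
pipe [[ 0.6907  0.1001  0.062 ]
 [ 0.6749 -0.024   0.062 ]]
clamp base [[ 0.6684 -0.0814  0.03  ]]
tile [[0.454 0.039 0.009]
 [0.478 0.181 0.009]]
```

View pics/a1.png

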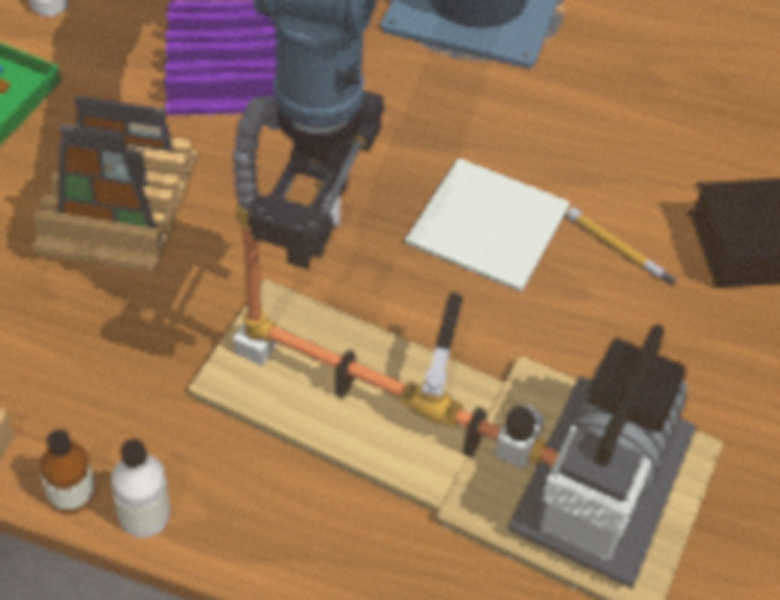

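View pics/b1.png

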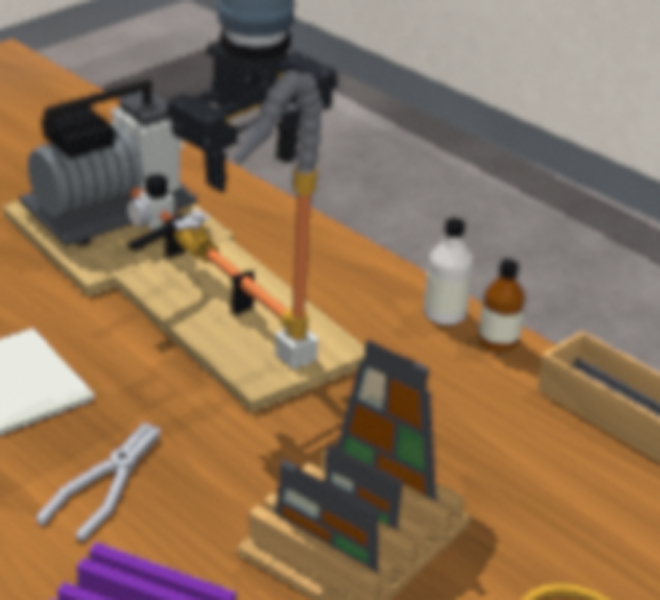

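```bash
python3 -m inch '[[[40,-10,0],0],[[85,-20,0],0],[[110,-30,0],0],[[110,-43,0],0.15],[[110,-43,0],0.3],[[110,-43,0],0.45],[[110,-43,0],0.6],[[110,-43,0],0.75],[[110,-43,0],0.9],[[110,-43,0],1.05]]'
python3 -m inch '[[[0,0,0],0.15],[[0,0,0],0.3],[[0,0,0],0.45],[[0,0,0],0.45]]'
python3 - <<'E'
from h import *
s=robot.get_state();print(s["eef_pos"],s["eef_rot"],s["qpos"],s["contact_force"])
C,im=shot("wrist","w1");print(-C[2].T@C[3])
shot("scene","s1")
E
```

```text
clock: 1.15
eef_pos: [0.6067, 0.11, 0.2554]
eef_rot: [[0.87, 0.492, -0.001], [0.492, -0.87, -0.0], [-0.001, -0.0, -1.0]]
contact_force: [0.4, 0.8, 0.3]
opening: 0.0879
clock: 1.55
eef_pos: [0.6067, 0.1101, 0.2554]
eef_rot: [[0.998, 0.07, -0.001], [0.07, -0.998, -0.001], [-0.001, 0.0, -1.0]]
contact_force: [-0.3, 0.3, 0.3]
opening: 0.0879
[0.6067377  0.11011929 0.25537628] [[ 9.97568004e-01  6.96974674e-02 -5.83664116e-04]
 [ 6.96971747e-02 -9.97568066e-01 -5.07741479e-04]
 [-6.17632978e-04  4.65826914e-04 -9.99999701e-01]] [-0.471502    0.49113173  0.30466602  1.64603694 -0.16528416  1.03052457
 -1.61636667] [-0.29276434  0.32017455  0.34674547]
[0.68963549 0.11543485 0.38557306]
```

View pics/w1.png

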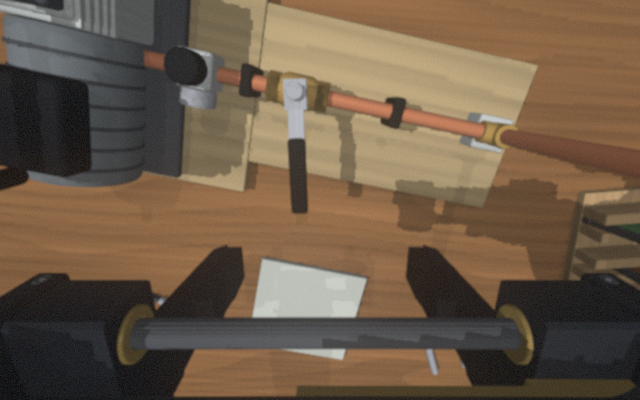

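View pics/s1.png

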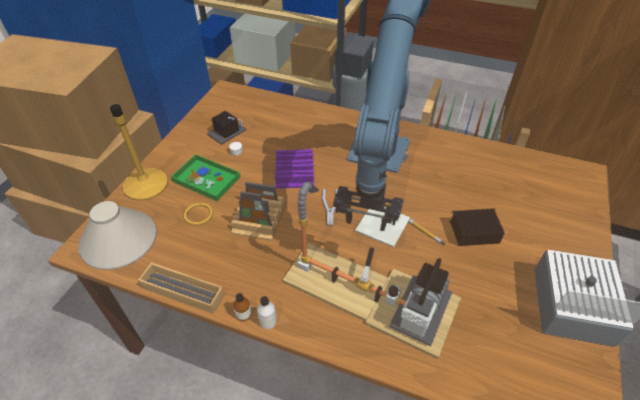

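Run:
```python
from h import *
C=cal("wrist")
P=onz(C,[[295,90],[297,140],[299.5,212],[298,176]],0.105);print(P.round(4))
im=cv2.imread("pics/w1.png")
# pipe mask
hsv=cv2.cvtColor(im,cv2.COLOR_BGR2HSV)
sub=np.zeros(im.shape[:2],np.uint8);sub[80:150,325:490]=1
m=((hsv[...,0]<14)&(hsv[...,1]>110)&(hsv[...,2]>120)).astype(np.uint8)*sub
ys,xs=np.nonzero(m);print(len(xs))
P=[]
for c in list(range(338,380,3))+list(range(410,470,3)):
    k=ys[xs==c]
    if len(k)>4:P.append([c,np.median(k)])
W=onz(C,P,0.062);a=np.polyfit(W[:,1],W[:,0],1);print(a,"yaw",-np.degrees(np.arctan(a[0])),W[[0,-1]].round(4), "resid",(W[:,0]-np.polyval(a,W[:,1])).std(),"x at .1405",np.polyval(a,.1405))
# black sleeve
sub[:]=0;sub[130:225,275:320]=1
m=((hsv[...,2]<60)).astype(np.uint8)*sub
n,l,st,ce=cv2.connectedComponentsWithStats(m);i=1+np.argmax(st[1:,4]);cn=cv2.findContours((l==i).astype(np.uint8),0,1)[0][0];r=cv2.minAreaRect(cn);print(st[i],r,ce[i])
b=cv2.boxPoints(r);print(b, onz(C,b,0.1075).round(4),onz(C,[r[0]],0.1075))
```

```text
[[0.6949 0.1418 0.105 ]
 [0.6526 0.1382 0.105 ]
 [0.5832 0.1327 0.105 ]
 [0.6192 0.1358 0.105 ]]
2091
[0.12895028 0.67629905] yaw -7.347758955835663 [[ 0.6895  0.1024  0.062 ]
 [ 0.6719 -0.0326  0.062 ]] resid 0.00022756653194588058 x at .1405 0.6944165639898473
[290 143  17  69 608] ((297.9038391113281, 176.98077392578125), (68.5413818359375, 14.174416542053223), 87.27368927001953) [298.20230263 180.90625   ]
[[289.19455 143.08597]
 [303.35294 142.41177]
 [306.61313 210.87558]
 [292.45474 211.54977]] [[0.6496 0.1449 0.1075]
 [0.6512 0.1322 0.1075]
 [0.5858 0.1257 0.1075]
 [0.5841 0.1393 0.1075]] [[0.61889337 0.13565444 0.1075    ]]
```

```bash
python3 -m inch '[[[5,-24,0],-0.015],[[5,-24,40],-0.015],[[5,-24,80],-0.015],[[5,-24,115],-0.015],[[5,-24,140],-0.015],[[5,-24,151],-0.015],[[5,-24,151],-0.015]]'
python3 - <<'E'
from h import *
s=robot.get_state();print(s["eef_pos"],s["eef_rot"],s["qpos"])
C,im=shot("wrist","w2");shot("side","d2");shot("scene","s2")
E
```

```text
clock: 2.35
eef_pos: [0.6094, 0.135, 0.1034]
eef_rot: [[0.996, 0.088, -0.003], [0.088, -0.996, -0.0], [-0.003, -0.0, -1.0]]
contact_force: [0.4, -0.4, 0.2]
opening: 0.0879
[0.60943418 0.13499803 0.10337826] [[ 9.96130023e-01  8.78539749e-02 -2.58000780e-03]
 [ 8.78539015e-02 -9.96133360e-01 -1.42003446e-04]
 [-2.58250741e-03 -8.52098546e-05 -9.99996662e-01]] [-0.45948503  0.69536341  0.24080109  1.71683435 -0.22469491  0.75901199
 -1.5912357 ]
```

View pics/w2.png

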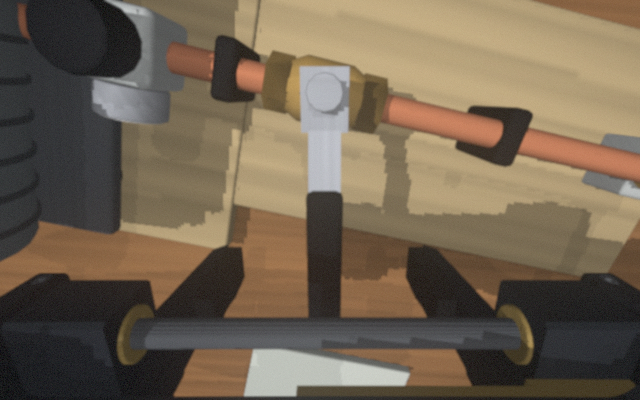

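View pics/d2.png

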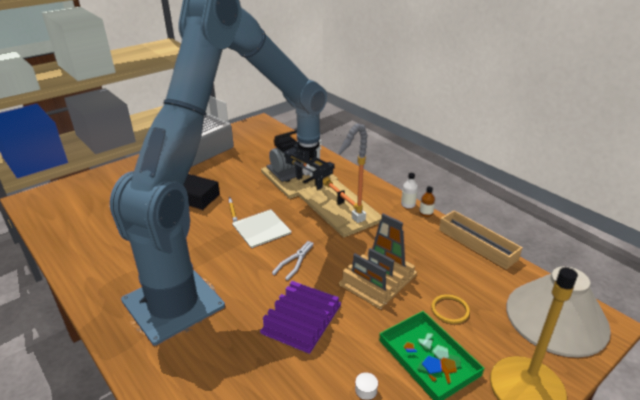

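View pics/s2.png

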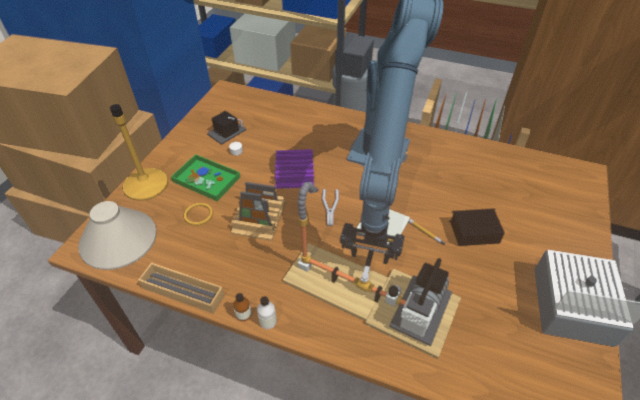

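```bash
python3 -m inch '[[[0,0,0],0],[[0,0,0],0],[[0,0,0],0],[[0,0,0],0],[[0,0,0],0],[[0,0,0],0]]' 1
```

```text
clock: 3.1
eef_pos: [0.6103, 0.1343, 0.1047]
eef_rot: [[0.996, 0.086, 0.0], [0.086, -0.996, 0.0], [0.0, -0.0, -1.0]]
contact_force: [-0.0, -0.8, 0.2]
opening: 0.0421
```

```bash
python3 -m inch '[[[0,0,0],0],[[0,0,0],0],[[0,0,0],0],[[0,0,0],0],[[0,0,0],0]]' 1
```

```text
clock: 3.6
eef_pos: [0.6102, 0.1346, 0.1047]
eef_rot: [[0.996, 0.086, -0.0], [0.086, -0.996, 0.0], [-0.0, -0.0, -1.0]]
contact_force: [0.2, 0.0, 0.2]
opening: 0.0154
```

```bash
python3 -m inch '[[[0.4,8.5,0],-0.1],[[1.7,16.9,0],-0.2],[[3.8,25.1,0],-0.3],[[6.7,33.1,0],-0.4],[[10.4,40.8,0],-0.5],[[13.4,45.9,0],-0.57],[[13.4,45.9,0],-0.57],[[13.4,45.9,0],-0.57]]'
python3 - <<'E'
from h import *
s=robot.get_state();R=s["eef_rot"];print(s["eef_pos"],np.degrees(np.arctan2(R[1,0],R[0,0])),s["torque"])
C,im=shot("wrist","w3")
E
```

```text
clock: 4.4
eef_pos: [0.6281, 0.09, 0.1047]
eef_rot: [[0.794, 0.609, 0.001], [0.609, -0.794, 0.0], [0.001, 0.001, -1.0]]
contact_force: [3.2, 0.4, -3.2]
opening: 0.0151
[0.62809523 0.09000677 0.10473498] 37.482913019626324 [ 0.30014396 -0.52515895  0.1288177 ]
```

View pics/w3.png

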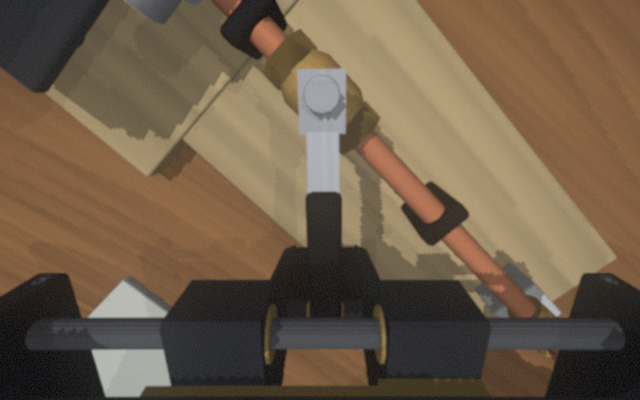

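```bash
python3 -m inch '[[[0,0,0],0],[[0,0,0],0],[[0,0,0],0],[[0,0,0],0]]' 0.5
python3 -m inch '[[[0,0,0],0],[[-5,0,-40],0],[[-15,0,-80],0],[[-30,0,-120],0],[[-50,0,-150],0],[[-50,0,-150],0],[[-50,0,-150],0]]'
python3 - <<'E'
from h import *
s=robot.get_state();R=s["eef_rot"];print(s["eef_pos"],np.degrees(np.arctan2(R[1,0],R[0,0])),s["opening"])
C,im=shot("wrist","w4")
print((-C[2].T@C[3]).round(3))
E
```

```text
clock: 4.85
eef_pos: [0.6273, 0.0895, 0.1047]
eef_rot: [[0.793, 0.61, -0.0], [0.61, -0.793, -0.0], [-0.001, 0.0, -1.0]]
contact_force: [1.0, -0.8, 0.2]
opening: 0.0437
clock: 5.55
eef_pos: [0.5881, 0.0591, 0.2553]
eef_rot: [[0.793, 0.609, 0.001], [0.609, -0.793, 0.0], [0.001, 0.0, -1.0]]
contact_force: [0.4, 0.2, 0.0]
opening: 0.0441
[0.58806525 0.059102   0.25530569] 37.54319052967911 0.044100739000084765
[0.654 0.109 0.386]
```

View pics/w4.png

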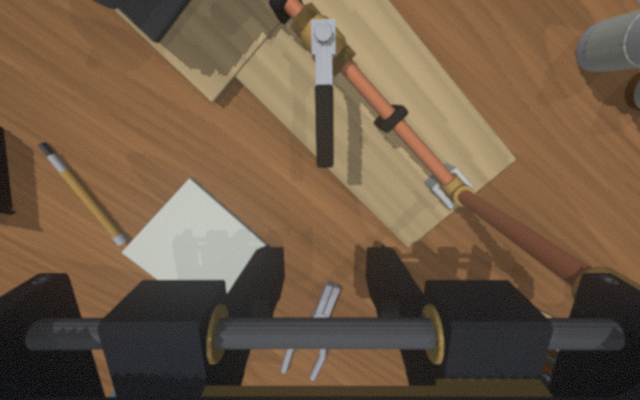

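Run:
```python
from h import *
C=cal("wrist");im=cv2.imread("pics/w4.png");hsv=cv2.cvtColor(im,cv2.COLOR_BGR2HSV)
sub=np.zeros(im.shape[:2],np.uint8);sub[60:185,340:455]=1
m=((hsv[...,0]<14)&(hsv[...,1]>110)&(hsv[...,2]>120)).astype(np.uint8)*sub
n,l,st,ce=cv2.connectedComponentsWithStats(m)
ys,xs=np.nonzero(m);pts=np.c_[xs,ys].astype(float)
W=onz(C,pts,0.062);mu=W.mean(0);u,s_,v=np.linalg.svd(W[:,:2]-mu[:2],full_matrices=0);d=v[0]*np.sign(v[0][1]);yaw=np.degrees(np.arctan2(-d[0],d[1]));print("pipe yaw",yaw,mu, np.sqrt(s_[1]**2/len(xs)))
sub[:]=0;sub[80:175,300:345]=1
m=((hsv[...,2]<60)).astype(np.uint8)*sub
n,l,st,ce=cv2.connectedComponentsWithStats(m);i=1+np.argmax(st[1:,4]);ys,xs=np.nonzero(l==i)
P=[]
for r in range(ys.min()+4,ys.max()-4,3): P.append([xs[ys==r].mean(),r])
W=onz(C,P,0.108);d=W[-1]-W[0]; p=np.polyfit(W[:,0],W[:,1],1); ang=180+np.degrees(np.arctan(p[0]));print("lever",ang, W[[0,-1]].round(4),"valve",ang-180-yaw, (ang-180-yaw))
a=onz(C,[[323.5,33]],0.112);print("axis",a, "lever from axis",np.degrees(np.arctan2(*(W[:,:2].mean(0)-a[0,:2])[::-1]))%360)
a=cv2.imread("pics/s2.png");b=cv2.imread("pics/d2.png")
cv2.imwrite("pics/a3.png",cv2.resize(a[165:305,220:360],None,fx=5,fy=5,interpolation=cv2.INTER_CUBIC)[:600])
cv2.imwrite("pics/b3.png",cv2.resize(b[115:215,300:420],None,fx=6,fy=6,interpolation=cv2.INTER_CUBIC))
cv2.imwrite("pics/b4.png",cv2.resize(b[205:315,330:430],None,fx=5.4,fy=5.4,interpolation=cv2.INTER_CUBIC))
```

```text
pipe yaw -7.883246809867664 [0.68024735 0.03522297 0.062     ] 0.007984768403858991
lever 218.23877020051003 [[0.6584 0.115  0.108 ]
 [0.6124 0.0781 0.108 ]] valve 46.1220170103777 46.1220170103777
axis [[0.69183677 0.14056936 0.112     ]] lever from axis 217.99704693829472
```

View pics/a3.png

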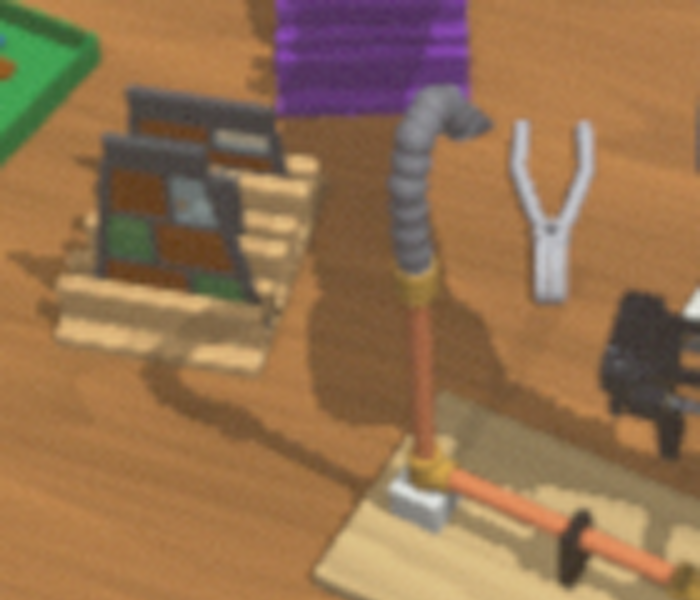

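View pics/b3.png

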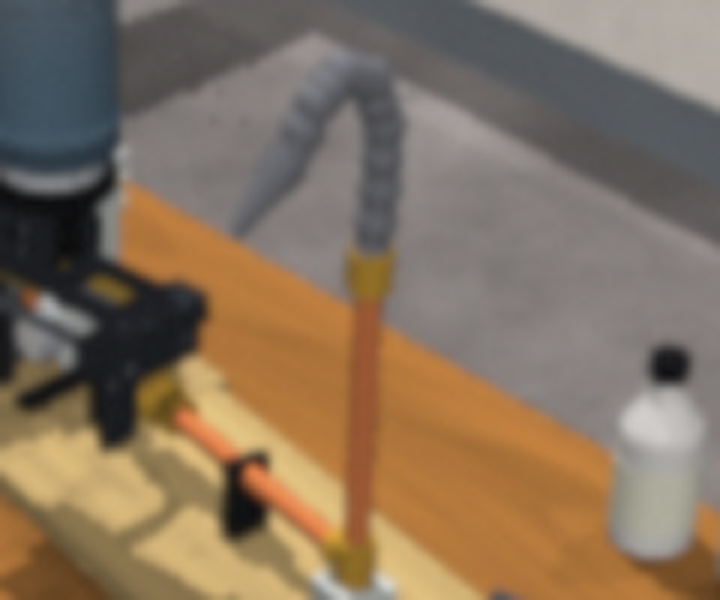

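View pics/b4.png

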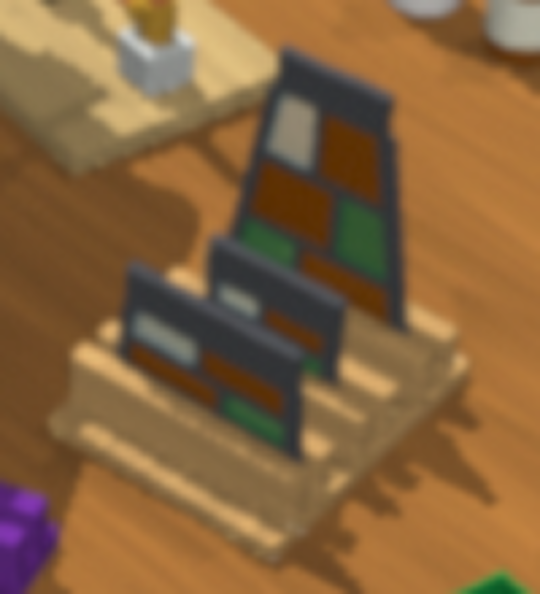

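Run:
```python
from h import *
import pickle
D=pickle.load(open("c0.pkl","rb"));S,B=D["scene"],D["side"]
print("tip",tri([(S,[318,190]),(B,[339.5,153.7])]), onz(S,[[318,190]],.3),onz(B,[[339.5,153.7]],.3))
print("root? gold collar top",tri([(S,[220+417/5,165+270/5]),(B,[300+370/6,115+255/6])]))
print("pipe foot",tri([(S,[220+430/5,165+468/5]),(B,[300+348/6,115+560/6])]))
pr=tri([(S,[241.4,192.4]),(B,[402.2,223.5])]);pl=tri([(S,[262,196]),(B,[382.8,213.9])]);print("panel top corners",pr,pl)
for C,p in [(S,[[241.4,192.4],[262,196]]),(B,[[402.2,223.5],[382.8,213.9]])]:
    W=onz(C,p,.192);d=W[1]-W[0];print(W.round(4),np.linalg.norm(d),np.degrees(np.arctan2(-d[0],d[1])), W.mean(0))
```

```text
tip (array([ 0.58172983, -0.05168894,  0.30153985]), [array([-1.3,  0.6]), array([-1.3, -0.4])]) [[ 0.57682912 -0.04947721  0.3       ]] [[ 0.58471264 -0.05430652  0.3       ]]
root? gold collar top (array([ 0.66905586, -0.06331266,  0.26048625]), [array([-0.9,  0.4]), array([-0.9, -0.3])])
pipe foot (array([ 0.66687127, -0.06099571,  0.06107278]), [array([-0.7,  0.3]), array([-0.7, -0.2])])
panel top corners (array([ 0.57969938, -0.32435825,  0.18994043]), [array([-1.3,  0.3]), array([-1.5, -0.2])]) (array([ 0.57133374, -0.25447162,  0.18960978]), [array([-1.6,  0.5]), array([-1.8, -0.4])])
[[ 0.5787 -0.3199  0.192 ]
 [ 0.5696 -0.2493  0.192 ]] 0.07120591062397783 7.32561444552659 [ 0.57413803 -0.28457213  0.192     ]
[[ 0.5799 -0.3296  0.192 ]
 [ 0.5715 -0.2615  0.192 ]] 0.06869972458355537 7.010759438912924 [ 0.57571406 -0.29554341  0.192     ]
```

```bash
python3 -m inch '[[[0,0,-40],0],[[0,0,-80],-0.14],[[0,0,-120],-0.28],[[0,0,-160],-0.42],[[0,0,-195],-0.56],[[0,0,-195],-0.7],[[0,0,-195],-0.84],[[0,0,-195],-0.98],[[0,0,-195],-1.04],[[0,0,-195],-1.04]]' 0
cat >> h.py <<'E'
def st():
    s=robot.get_state();np.set_printoptions(precision=4,suppress=True)
    print("t",s["clock"],"p",s["eef_pos"],"z",s["eef_rot"][:,2],"y",s["eef_rot"][:,1],"q",s["qpos"],"F",s["contact_force"].round(1),"op",s["opening"]);return s
E
python3 -c "
from h import *
s=st()
C,im=shot('wrist','w5')"
```

```text
clock: 6.6
eef_pos: [0.588, 0.0598, 0.4478]
eef_rot: [[-0.126, 0.992, -0.003], [0.992, 0.126, -0.0], [0.0, -0.003, -1.0]]
contact_force: [0.1, 0.2, -0.7]
opening: 0.0883
t 6.6 p [0.588  0.0598 0.4478] z [-0.003  -0.0001 -1.    ] y [ 0.992   0.1259 -0.003 ] q [-0.1556  0.3025 -0.029   1.4281  0.0083  1.4141 -0.0583] F [ 0.1  0.2 -0.7] op 0.0883390785460544
```

View pics/w5.png

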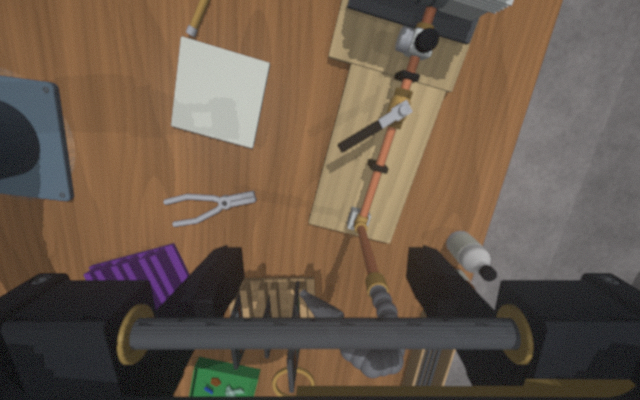

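```bash
python3 - <<'E'
from h import *
C=cal("wrist");print("tip",onz(C,[[303,294]],.3))
im=cv2.imread("pics/w5.png");hsv=cv2.cvtColor(im,cv2.COLOR_BGR2HSV)
sub=np.zeros(im.shape[:2],np.uint8);sub[120:210,355:405]=1
m=((hsv[...,0]<14)&(hsv[...,1]>125)&(hsv[...,2]>130)).astype(np.uint8)*sub
P=[]
for r in range(122,208,3):
    k=np.nonzero(m[r])[0]
    if 4<len(k)<16:P.append([np.median(k),r])
W=onz(C,P,.062);a=np.polyfit(W[:,1],W[:,0],1);e=W[:,0]-np.polyval(a,W[:,1]);k=abs(e)<.003;a=np.polyfit(W[k,1],W[k,0],1);print(len(P),k.sum(),"pipe yaw",-np.degrees(np.arctan(a[0])),"x@y0",a[1])
ax=onz(C,[[402,109]],.112)[0];en=onz(C,[[341,147]],.108)[0];print(ax,en,np.degrees(np.arctan2(en[1]-ax[1],en[0]-ax[0]))%360)
E
python3 -m inch '[[[0,45,0],0],[[0,90,0],0],[[0,135,0],0],[[0,180,0],0],[[0,225,0],0],[[0,270,0],0],[[0,315,0],0],[[0,360,0],0],[[0,400,0],0],[[0,440,0],0]]'
python3 -c "
from h import *
s=st()"
```

```text
tip [[ 0.57831722 -0.05704539  0.3       ]]
24 24 pipe yaw -7.697604671357545 x@y0 0.6762640364535125
[0.69019439 0.14151283 0.112     ] [0.60998326 0.0755322  0.108     ] 219.44026486985715
clock: 7.65
eef_pos: [0.8637, 0.1075, 0.4202]
eef_rot: [[-0.124, 0.992, 0.031], [0.992, 0.124, 0.004], [-0.0, 0.032, -0.999]]
contact_force: [-0.6, 0.4, 0.9]
opening: 0.0882
t 7.65 p [0.8637 0.1075 0.4202] z [ 0.0314  0.0039 -0.9995] y [0.9918 0.1238 0.0317] q [-0.0513  1.0798 -1.0983  0.2449  1.0059  1.908  -0.1588] F [-0.6  0.4  0.9] op 0.08820002348826018
```

```bash
python3 -m inch '[[[0,100,0],0],[[0,150,0],0],[[0,200,0],0],[[0,300,0],0],[[0,300,0],0]]'
python3 -c "
from h import *
s=st()"
```

```text
clock: 8.15
eef_pos: [0.8707, 0.1106, 0.4069]
eef_rot: [[-0.129, 0.991, 0.038], [0.992, 0.129, -0.001], [-0.006, 0.037, -0.999]]
contact_force: [0.5, 0.4, -0.1]
opening: 0.0882
t 8.15 p [0.8707 0.1106 0.4069] z [ 0.0379 -0.0007 -0.9993] y [0.991  0.1288 0.0375] q [-0.0443  1.1115 -1.2682  0.2453  1.1782  1.9086 -0.1625] F [ 0.5  0.4 -0.1] op 0.08818808642457347
```

```bash
python3 -m inch '[[[0,-40,0],0],[[0,-80,0],0],[[0,-120,0],0],[[0,-160,0],0],[[0,-200,0],0],[[0,-200,0],0],[[0,-200,0],0]]'
python3 -c "
from h import *
s=st()"
```

```text
clock: 8.85
eef_pos: [0.6722, 0.0832, 0.3999]
eef_rot: [[-0.127, 0.991, 0.039], [0.992, 0.127, -0.005], [-0.01, 0.038, -0.999]]
contact_force: [0.2, -0.6, 0.1]
opening: 0.0881
t 8.85 p [0.6722 0.0832 0.3999] z [ 0.0392 -0.0051 -0.9992] y [0.9911 0.1275 0.0382] q [ 0.4655  0.7565 -1.2516  1.2575  0.7381  1.5622 -0.5344] F [ 0.2 -0.6  0.1] op 0.08814145625787902
```

```bash
cat > kin.py <<'E'
import numpy as np
from scipy.spatial.transform import Rotation as Ro
from scipy.optimize import least_squares
Q=np.array([[-0.0662288,0.53719035,-0.00441604,1.53885086,0.00259388,1.06728813,-0.07117371],
[-0.471502,0.49113173,0.30466602,1.64603694,-0.16528416,1.03052457,-1.61636667],
[-0.45948503,0.69536341,0.24080109,1.71683435,-0.22469491,0.75901199,-1.5912357],
[-0.1556,0.3025,-0.029,1.4281,0.0083,1.4141,-0.0583],
[-0.0513,1.0798,-1.0983,0.2449,1.0059,1.908,-0.1588],
[-0.0443,1.1115,-1.2682,0.2453,1.1782,1.9086,-0.1625],
[0.4655,0.7565,-1.2516,1.2575,0.7381,1.5622,-0.5344]])
P=np.array([[.64942,0,.25483],[.60674,.11012,.25538],[.60943,.135,.10338],[.588,.0598,.4478],[.8637,.1075,.4202],[.8707,.1106,.4069],[.6722,.0832,.3999]])
AX='zyzyzyz'
def rots(q): return [Ro.from_euler(a,x) for a,x in zip(AX,q)]
def fk(q,D,R0):
    R=Ro.identity();p=np.array(D[0])
    for i,r in enumerate(rots(q)):
        R=R*r;p=p+R.apply(D[i+1])
    return p,R*R0
E
python3 - <<'E'
from kin import *
for q in Q[[0,1,6]]:
    p,R=fk(q,np.zeros((8,3)),Ro.identity());print(R.as_matrix().round(3))
E
```

```text
[[-1.     0.    -0.002]
 [ 0.     1.     0.   ]
 [ 0.002  0.    -1.   ]]
[[-0.07  -0.998 -0.001]
 [-0.998  0.07   0.001]
 [-0.     0.001 -1.   ]]
[[-0.991  0.127  0.039]
 [ 0.127  0.992  0.005]
 [-0.038  0.01  -0.999]]
```

```bash
cat >> kin.py <<'E'
SG=np.array([-1,1,-1,1,-1,1,-1.])
def rots(q): return [Ro.from_euler(a,x) for a,x in zip(AX,np.asarray(q)*SG)]
R0=Ro.from_euler('z',np.pi/2)
prior=np.zeros((8,3));prior[0,2]=.0;prior[1,2]=.3;prior[3,2]=.42;prior[5,2]=.42;prior[7,2]=.3
def fit(Q=Q,P=P,lam=.01):
    f=lambda d:np.r_[np.ravel([fk(q,d.reshape(8,3),R0)[0]-p for q,p in zip(Q,P)]),lam*(d-prior.ravel())]
    return least_squares(f,prior.ravel()).x.reshape(8,3)
E
python3 - <<'E'
from kin import *
print(fk(Q[6],prior,R0)[1].as_matrix().round(3))
D=fit();np.set_printoptions(precision=4,suppress=True);print(D)
print(np.array([fk(q,D,R0)[0]-p for q,p in zip(Q,P)]))
E
```

```text
[[-0.127  0.991  0.039]
 [ 0.992  0.127 -0.005]
 [-0.01   0.038 -0.999]]
[[ 0.0001 -0.0009  0.0125]
 [ 0.0001 -0.0117  0.3125]
 [-0.     -0.0117  0.0425]
 [-0.0002 -0.01    0.4625]
 [ 0.0002 -0.01    0.0131]
 [ 0.0005 -0.0004  0.4331]
 [-0.0001 -0.0004 -0.0063]
 [ 0.0002  0.0003  0.2937]]
[[ 0.     -0.     -0.    ]
 [ 0.     -0.     -0.    ]
 [-0.      0.      0.    ]
 [-0.      0.      0.    ]
 [ 0.0001 -0.      0.    ]
 [-0.0001  0.     -0.    ]
 [ 0.      0.      0.    ]]
```

```bash
cat >> kin.py <<'E'
D=fit()
LO=np.array([-2.7,-.37,-1.27,.24,-1.31,.19,-2.76]);HI=np.array([2.7,2.16,1.26,2.4,4.45,1.91,2.76])
def ik(p,Rm,q0,n=1,seed=0):
    best=None;rng=np.random.default_rng(seed)
    for k in range(n):
        q=np.clip(q0+(rng.normal(0,.5,7) if k else 0),LO+.01,HI-.01)
        def f(q):
            a,R=fk(q,D,R0);return np.r_[(a-p)*5,(Ro.from_matrix(Rm).inv()*R).as_rotvec()]
        r=least_squares(f,q,bounds=(LO,HI),xtol=1e-10)
        if best is None or r.cost<best.cost:best=r
        if best.cost<1e-8:break
    return best.x,np.linalg.norm(f(best.x)[:3])/5,np.linalg.norm(f(best.x)[3:])
yaw=np.radians(-7.5);rx=np.array([np.cos(yaw),np.sin(yaw),0]);ry=np.array([-np.sin(yaw),np.cos(yaw),0]);ez=np.array([0,0,1.])
tip=np.array([.580,-.056,.300]);n=(-rx-ez)/2**.5;nz=(rx-ez)/2**.5;M=tip+.08*n
E
python3 - <<'E'
from kin import *
np.set_printoptions(precision=3,suppress=True)
for g in (.077,.06):
  for ph in (0,20,40,60,-20,-40,-60):
    t=np.cos(np.radians(ph))*nz+np.sin(np.radians(ph))*ry
    for sgn in (1,-1):
      y=-sgn*n;x=np.cross(y,t);Rm=np.c_[x,y,t]
      p=M-(g-.002)*t
      q,ep,er=ik(p,Rm,Q[0],12)
      print(g,ph,sgn,p,"q",q,"err",round(ep,4),round(er,4))
E
```

```text
0.077 0 1 [ 0.471 -0.042  0.296] q [ 1.182  0.007 -1.27   2.4    1.636  0.19  -1.792] err 0.0071 0.0379
0.077 0 -1 [ 0.471 -0.042  0.296] q [ 1.181  0.006 -1.27   2.4    1.629  0.19   1.355] err 0.0071 0.038
0.077 20 1 [ 0.471 -0.068  0.293] q [ 1.553  0.198 -1.27   2.345 -1.31   0.326  1.565] err 0.002 0.0339
0.077 20 -1 [ 0.471 -0.068  0.293] q [ 1.553  0.197 -1.27   2.346 -1.31   0.327 -1.578] err 0.002 0.0348
0.077 40 1 [ 0.477 -0.091  0.284] q [ 1.6    0.616 -1.244  2.219 -0.848  0.485  1.423] err 0.0 0.0
0.077 40 -1 [ 0.477 -0.091  0.284] q [ 1.039  0.323 -0.509  2.243 -1.31   0.832 -1.349] err 0.0 0.0
0.077 60 1 [ 0.489 -0.11   0.27 ] q [ 0.913  0.569 -0.294  2.039 -1.16   1.214  1.815] err 0.0 0.0
0.077 60 -1 [ 0.489 -0.11   0.27 ] q [ 0.887  0.564 -0.26   2.042 -1.171  1.229 -1.317] err 0.0 0.0
0.077 -20 1 [ 0.478 -0.017  0.293] q [-0.132  0.083 -0.357  2.372  1.358  0.773 -1.84 ] err 0.0 0.0
0.077 -20 -1 [ 0.478 -0.017  0.293] q [-0.099  0.086 -0.392  2.371  1.361  0.778  1.299] err 0.0 0.0
0.077 -40 1 [0.49  0.004 0.284] q [-0.703  0.315  0.082  2.218  1.159  1.121 -1.881]
[... 1005 characters left out ...]
rr 0.0 0.0
0.06 60 -1 [ 0.497 -0.096  0.264] q [ 0.552  0.561  0.117  2.07  -1.31   1.374 -1.226] err 0.0 0.0
0.06 -20 1 [ 0.488 -0.024  0.282] q [ 0.071  0.139 -0.54   2.359  1.433  0.787 -1.883] err 0.0 0.0
0.06 -20 -1 [ 0.488 -0.024  0.282] q [-0.185  0.118 -0.273  2.372  1.417  0.75   1.257] err 0.0 0.0
0.06 -40 1 [ 0.498 -0.008  0.275] q [-0.854  0.345  0.3    2.231  1.159  1.023 -1.874] err 0.0 0.0
0.06 -40 -1 [ 0.498 -0.008  0.275] q [-0.43   0.345 -0.196  2.209  1.237  1.18   1.218] err 0.0 0.0
0.06 -60 1 [0.51  0.004 0.264] q [-1.29   0.82   0.912  2.039  0.678  0.984 -1.574] err 0.0 0.0
0.06 -60 -1 [0.51  0.004 0.264] q [-0.787  0.597  0.205  2.014  1.015  1.352  1.271] err 0.0 0.0
```

```bash
cat >> kin.py <<'E'
def row(q,ptgt,Rtgt,w,clip=.05):
    p,R=fk(q,D,R0);d=ptgt-p;L=np.linalg.norm(d)
    if clip and L>clip:d*=clip/L
    pt=p+d
    def f(x):
        a,Rx=fk(x,D,R0);return np.r_[(a-pt)*w,(Rtgt.inv()*Rx).as_rotvec()]
    return least_squares(f,np.clip(q,LO+1e-6,HI-1e-6),bounds=(LO,HI),method='trf',x_scale=1).x
E
python3 - <<'E'
from kin import *
np.set_printoptions(precision=3,suppress=True)
for w in (1,2,5,10):
  for clip in (.05,None):
    q=Q[3].copy();p0,R=fk(q,D,R0)
    for k in range(10):
        q=row(q,p0+R.apply([0,[45,90,135,180,225,270,315,360,400,440][k]/1000,0]),R,w,clip)
    p,R1=fk(q,D,R0);print(w,clip,p,R1.as_matrix()[:,2],q)
print("obs p .8637 .1075 .4202 z .0314 .0039; q",Q[4])
E
```

```text
1 0.05 [0.872 0.097 0.403] [ 0.01   0.001 -1.   ] [-0.263  1.156  1.26   0.24  -1.173  1.892  0.105]
1 None [0.885 0.099 0.39 ] [ 0.038  0.004 -0.999] [-0.263  1.171  1.26   0.24  -1.179  1.849  0.103]
2 0.05 [0.882 0.099 0.406] [ 0.049  0.006 -0.999] [-0.263  1.153  1.26   0.24  -1.176  1.855  0.104]
2 None [0.91  0.102 0.399] [ 0.134  0.015 -0.991] [-0.263  1.163  1.26   0.24  -1.186  1.759  0.101]
5 0.05 [0.942 0.106 0.422] [ 0.267  0.03  -0.963] [-0.264  1.146  1.26   0.24  -1.194  1.64   0.1  ]
5 None [0.975 0.11  0.426] [ 0.373  0.042 -0.927] [-0.264  1.154  1.26   0.24  -1.205  1.52   0.099]
10 0.05 [1.005 0.113 0.439] [ 0.477  0.054 -0.877] [-0.264  1.155  1.26   0.24  -1.215  1.404  0.1  ]
10 None [1.008 0.113 0.44 ] [ 0.485  0.055 -0.873] [-0.263  1.156  1.26   0.24  -1.217  1.394  0.1  ]
obs p .8637 .1075 .4202 z .0314 .0039; q [-0.051  1.08  -1.098  0.245  1.006  1.908 -0.159]
```

Run:
```python
from kin import *
np.set_printoptions(precision=3,suppress=True)
def sim(q,dirf,w,ncall,nr=1,rep=4):
    for c in range(ncall):
        p0,R=fk(q,D,R0)
        d=dirf(R)
        for k in range(nr):
            q=row(q,p0+d,R,w,.05)
        if c%rep==rep-1:
            p,R1=fk(q,D,R0);print(c+1,p,R1.as_matrix()[:,2],q)
    return q
for az in (-7.5,-35):
  a=np.radians(az)
  for r in (.5,.65):
    Rm=np.c_[[-np.sin(a),np.cos(a),0],[np.cos(a),np.sin(a),0],[0,0,-1]]
    q,ep,er=ik(np.array([r*np.cos(a),r*np.sin(a),.6]),Rm,Q[3]);print("start",az,r,q,ep,er)
    for w in (1,2):
      print("w",w);sim(q.copy(),lambda R:np.array([0,0,.5]),w,16)
```

```text
start -7.5 0.5 [ 0.018  0.11   0.026  1.323 -0.003  1.708 -0.087] 4.0575857628827955e-09 4.4950381473597443e-08
w 1
4 [ 0.484 -0.064  0.706] [ 0.041 -0.005 -0.999] [-0.498  0.118  0.648  1.095 -0.077  1.91  -0.013]
8 [ 0.47  -0.062  0.739] [ 0.114 -0.014 -0.993] [-0.777  0.07   0.918  1.073 -0.062  1.91  -0.018]
12 [ 0.465 -0.061  0.772] [ 0.186 -0.022 -0.982] [-1.123  0.044  1.26   1.029 -0.047  1.91  -0.018]
16 [ 0.466 -0.062  0.805] [ 0.258 -0.029 -0.966] [-1.132  0.035  1.26   0.958 -0.038  1.91  -0.025]
w 2
4 [ 0.488 -0.064  0.737] [ 0.111 -0.014 -0.994] [-0.526  0.111  0.681  1.031 -0.077  1.91  -0.013]
8 [ 0.48  -0.063  0.825] [ 0.303 -0.036 -0.952] [-0.77   0.071  0.927  0.877 -0.07   1.91  -0.018]
12 [ 0.473 -0.062  0.912] [ 0.483 -0.057 -0.874] [-0.74   0.074  0.919  0.677 -0.086  1.91  -0.018]
16 [ 0.462 -0.061  0.994] [ 0.641 -0.075 -0.764] [-0.523  0.107  0.764  0.448 -0.143  1.91  -0.017]
start -7.5 0.65 [ 0.031  0.439  0.057  0.894 -0.025  1.809 -0.054] 1.2507181548041937e-09 1.000123075291012e-08
w 1
4 [ 0.597 -0.079  0.685] [ 0.055 -0.007 -0.998] [-0.111  0.353  0.29
[... 1861 characters left out ...]
8 [ 0.457 -0.32   0.731] [ 0.103 -0.072 -0.992] [ 0.274  0.246  0.387  0.875 -0.103  1.91  -0.006]
12 [ 0.432 -0.302  0.77 ] [ 0.162 -0.112 -0.98 ] [ 0.145  0.17   0.513  0.882 -0.096  1.91  -0.008]
16 [ 0.413 -0.29   0.806] [ 0.221 -0.153 -0.963] [-0.017  0.119  0.671  0.865 -0.088  1.91  -0.011]
w 2
4 [ 0.506 -0.354  0.722] [ 0.12  -0.084 -0.989] [ 0.377  0.366  0.305  0.731 -0.121  1.91  -0.005]
8 [ 0.479 -0.335  0.818] [ 0.27  -0.188 -0.944] [ 0.318  0.284  0.385  0.628 -0.134  1.91  -0.006]
12 [ 0.455 -0.319  0.907] [ 0.411 -0.285 -0.866] [ 0.279  0.245  0.462  0.481 -0.164  1.91  -0.008]
16 [ 0.432 -0.303  0.987] [ 0.535 -0.372 -0.758] [ 0.28   0.239  0.546  0.303 -0.242  1.91  -0.01 ]
```

Run:
```python
from kin import *
np.set_printoptions(precision=3,suppress=True)
def sim(q,d,w,ncall,nr=1):
    out=[]
    for c in range(ncall):
        p0,R=fk(q,D,R0)
        for k in range(nr): q=row(q,p0+d,R,w,.05)
        p,R1=fk(q,D,R0);out.append(round(float(R1.as_matrix()[0,2]),3))
    print("   ",out,p,R1.as_matrix()[:,2],q);return q
Rm=fk(Q[6],D,R0)[1].as_matrix()
for r,z in ((.45,.4),(.5,.55),(.45,.25),(.5,.3)):
    q,ep,er=ik(np.array([r,0,z]),Rm,Q[3]);print("start",r,z,q,ep,er)
    for nm,d in (("in",[-.3,0,0]),("down-in",[-.2,0,-.2]),("up-in",[-.2,0,.2])):
        print(nm);sim(q.copy(),np.array(d),1.5,8)
```

```text
start 0.45 0.4 [-0.043  0.03  -0.065  1.864  0.012  1.209  0.016] 2.6046672403094015e-09 2.5563414391162897e-08
in
    [0.039, 0.039, 0.039, 0.032, 0.008, -0.017, -0.042, -0.067] [0.213 0.004 0.347] [-0.067 -0.008 -0.998] [ 0.097 -0.37  -0.224  2.308 -0.084  1.263  0.046]
down-in
    [0.039, 0.039, 0.039, 0.039, 0.035, 0.011, -0.012, -0.036] [0.284 0.001 0.187] [-0.036 -0.005 -0.999] [ 1.052  0.208 -1.27   2.4    0.294  0.738 -0.311]
up-in
    [0.039, 0.039, 0.039, 0.039, 0.039, 0.027, 0.015, 0.028] [0.241 0.    0.669] [ 0.028 -0.004 -1.   ] [ 0.167 -0.37  -0.191  1.566 -0.068  1.91   0.092]
start 0.5 0.55 [-0.073  0.082 -0.025  1.467  0.011  1.554  0.031] 2.1964293304584026e-09 2.4968106804239463e-08
in
    [0.039, 0.039, 0.039, 0.039, 0.027, 0.0, -0.026, -0.053] [0.243 0.002 0.567] [-0.053 -0.006 -0.999] [ 0.111 -0.37  -0.178  1.806 -0.062  1.753  0.064]
down-in
    [0.039, 0.039, 0.039, 0.039, 0.039, 0.039, 0.039, 0.026] [0.237 0.    0.282] [ 0.026 -0.005 -1.   ] [ 0.874 -0.37  -0.8    2.4   -0.31   1.001  0.401]
up-in
    [0.039, 0.039, 0.039, 0.039, 0.058, 0.085, 0.114, 0.142] [
[... 593 characters left out ...]
1, -0.019] [0.257 0.001 0.53 ] [-0.019 -0.006 -1.   ] [ 0.115 -0.37  -0.184  1.887 -0.062  1.637  0.069]
start 0.5 0.3 [-0.024  0.213 -0.082  1.901  0.032  0.99   0.007] 1.4974964859260657e-09 1.6070343630866256e-08
in
    [0.039, 0.039, 0.039, 0.039, 0.039, 0.025, -0.002, -0.03] [0.206 0.002 0.307] [-0.03  -0.006 -1.   ] [ 0.206 -0.37  -0.308  2.4   -0.118  1.129  0.099]
down-in
    [0.039, 0.039, 0.039, 0.039, 0.035, 0.012, -0.009, -0.029] [0.323 0.001 0.027] [-0.029 -0.006 -1.   ] [ 0.886  1.067 -1.27   2.4    1.378  1.021 -1.245]
up-in
    [0.039, 0.039, 0.039, 0.039, 0.039, 0.039, 0.029, 0.012] [0.259 0.    0.589] [ 0.012 -0.005 -1.   ] [ 0.118 -0.37  -0.175  1.755 -0.058  1.739  0.071]
```

```bash
python3 -m inch '[[[0,-40,-20],0],[[0,-85,-40],0],[[0,-130,-60],0],[[0,-175,-80],0],[[0,-220,-100],0],[[0,-265,-100],0],[[0,-310,-100],0],[[0,-350,-100],0],[[0,-380,-100],0],[[0,-380,-100],0]]'
python3 -c "
from h import *
s=st()"
```

```text
clock: 9.85
eef_pos: [0.3004, 0.0369, 0.4876]
eef_rot: [[-0.126, 0.991, 0.042], [0.992, 0.127, -0.005], [-0.01, 0.041, -0.999]]
contact_force: [-1.1, 0.2, -0.5]
opening: 0.0879
t 9.85 p [0.3004 0.0369 0.4876] z [ 0.0423 -0.0046 -0.9991] y [0.9911 0.1267 0.0414] q [ 0.7134 -0.3714 -0.6634  1.9252 -0.2252  1.473   0.2235] F [-1.1  0.2 -0.5] op 0.08789399938044347
```

Now at the j2 limit; single-row inward overreach calls to take out the small tilt.

```bash
python3 -m inch '[[[0,-300,0],0]]' | grep rot
python3 -m inch '[[[0,-300,0],0]]' | grep rot
python3 -m inch '[[[0,-300,0],0]]' | grep rot
python3 -c "
from h import *
s=st()"
```

```text
eef_rot: [[-0.127, 0.991, 0.046], [0.992, 0.128, -0.008], [-0.014, 0.045, -0.999]]
eef_rot: [[-0.127, 0.991, 0.048], [0.992, 0.128, -0.007], [-0.013, 0.047, -0.999]]
eef_rot: [[-0.126, 0.991, 0.044], [0.992, 0.126, -0.004], [-0.009, 0.043, -0.999]]
t 10.15 p [0.2747 0.0377 0.4905] z [ 0.044  -0.0036 -0.999 ] y [0.991  0.1264 0.0432] q [ 0.2077 -0.3721 -0.336   1.968  -0.1122  1.4836  0.0245] F [-0.7  0.2  1.1] op 0.08816381400868152
```

```bash
python3 -m inch '[[[0,-300,0],0]]' | grep rot
python3 -m inch '[[[0,-300,0],0]]' | grep rot
python3 -m inch '[[[0,-300,0],0],[[0,-300,0],0]]' | grep rot
python3 -c "
from h import *
s=st()"
```

```text
eef_rot: [[-0.124, 0.992, 0.036], [0.992, 0.124, 0.0], [-0.004, 0.035, -0.999]]
eef_rot: [[-0.126, 0.992, -0.006], [0.992, 0.126, 0.023], [0.024, -0.003, -1.0]]
eef_rot: [[-0.139, 0.986, -0.093], [0.99, 0.137, -0.029], [-0.015, -0.096, -0.995]]
t 10.55 p [0.2238 0.0501 0.4415] z [-0.093  -0.0285 -0.9953] y [ 0.9859  0.1368 -0.0961] q [ 0.1497 -0.3726 -0.3665  2.0792 -0.1204  1.5103 -0.0355] F [ 0.1  1.6 -0.9] op 0.08790629585662642
```

```bash
python3 -m inch '[[[8,38,-30],0],[[16,77,-60],0],[[25,115,-90],0],[[33,154,-120],0],[[41,192,-150],0],[[50,230,-180],0],[[58,269,-208],0],[[58,269,-208],0]]'
python3 -m inch '[[[0,0,-45],0]]' | grep rot
python3 -m inch '[[[0,0,-300],0]]' | grep rot
python3 -c "
from h import *
s=st()"
```

```text
clock: 11.35
eef_pos: [0.5067, 0.1454, 0.6157]
eef_rot: [[-0.125, 0.987, -0.1], [0.992, 0.123, -0.026], [-0.014, -0.102, -0.995]]
contact_force: [-0.7, 0.0, -0.3]
opening: 0.0881
eef_rot: [[-0.128, 0.985, -0.112], [0.992, 0.125, -0.035], [-0.021, -0.115, -0.993]]
eef_rot: [[-0.125, 0.986, -0.113], [0.992, 0.121, -0.042], [-0.027, -0.118, -0.993]]
t 11.55 p [0.5069 0.1449 0.6178] z [-0.1135 -0.0416 -0.9927] y [ 0.9856  0.1212 -0.1177] q [-0.3036  0.2552 -0.0836  1.1123  0.0179  1.896  -0.2571] F [ 0.5  0.5 -0.4] op 0.08794293333081854
```

```bash
python3 -m inch '[[[0,0,-300],0]]' | grep rot
python3 -m inch '[[[0,0,-300],0]]' | grep rot
python3 -m inch '[[[0,0,-300],0]]' | grep rot
python3 -c "
from h import *
s=st()"
```

```text
eef_rot: [[-0.124, 0.987, -0.105], [0.992, 0.12, -0.042], [-0.029, -0.109, -0.994]]
eef_rot: [[-0.124, 0.989, -0.08], [0.992, 0.121, -0.036], [-0.026, -0.084, -0.996]]
eef_rot: [[-0.124, 0.991, -0.042], [0.992, 0.123, -0.026], [-0.021, -0.045, -0.999]]
t 11.85 p [0.5042 0.1453 0.6592] z [-0.0421 -0.026  -0.9988] y [ 0.9914  0.1228 -0.045 ] q [-0.7086  0.2254  0.4686  1.0771 -0.0914  1.9087 -0.1525] F [-0.4  1.2 -0.2] op 0.08815510642451221
```

```bash
python3 -m inch '[[[0,0,0],0],[[0,0,0],0],[[0,0,0],0]]' | grep rot
python3 -c "
from h import *
s=st()"
```

```text
eef_rot: [[-0.122, 0.991, -0.046], [0.992, 0.121, -0.026], [-0.02, -0.049, -0.999]]
t 12.15 p [0.504  0.1442 0.6575] z [-0.0459 -0.0261 -0.9986] y [ 0.9914  0.1214 -0.0487] q [-0.6969  0.2251  0.455   1.0802 -0.0893  1.9084 -0.1545] F [-1.1  0.  -0.2] op 0.0883577847808786
```

```bash
python3 -m inch '[[[0,0,-300],0]]' | grep rot
python3 -m inch '[[[0,0,0],0],[[0,0,0],0]]' | grep rot
python3 -c "
from h import *
s=st()"
```

```text
eef_rot: [[-0.122, 0.993, -0.013], [0.992, 0.121, -0.018], [-0.016, -0.015, -1.0]]
eef_rot: [[-0.121, 0.993, -0.008], [0.993, 0.121, -0.015], [-0.014, -0.009, -1.0]]
t 12.45 p [0.5004 0.1426 0.6764] z [-0.0076 -0.0152 -0.9999] y [ 0.9927  0.1205 -0.0094] q [-0.7372  0.2028  0.4982  1.0643 -0.0885  1.9084 -0.1551] F [ 0.6 -0.2  0.6] op 0.0879251165571098
```

```bash
python3 -m inch '[[[-45,8,20],0],[[-90,16,40],0],[[-135,24,70],0],[[-180,32,105],0],[[-225,40,140],0],[[-267,45,175],0],[[-267,45,205],0],[[-267,45,205],0],[[-267,45,205],0]]'
python3 -c "
from h import *
s=st()
C,im=shot('wrist','w6')
import pickle;pickle.dump(C,open('c6.pkl','wb'))"
```

```text
clock: 13.35
eef_pos: [0.5756, -0.1194, 0.4745]
eef_rot: [[-0.121, 0.993, -0.01], [0.993, 0.12, -0.014], [-0.013, -0.011, -1.0]]
contact_force: [-0.5, -0.0, -0.3]
opening: 0.0877
t 13.35 p [ 0.5756 -0.1194  0.4745] z [-0.0096 -0.0141 -0.9999] y [ 0.9927  0.1204 -0.0112] q [-0.334   0.3201  0.6236  1.412  -0.1694  1.4738  0.4035] F [-0.5 -0.  -0.3] op 0.08772833981317756
```

View pics/w6.png

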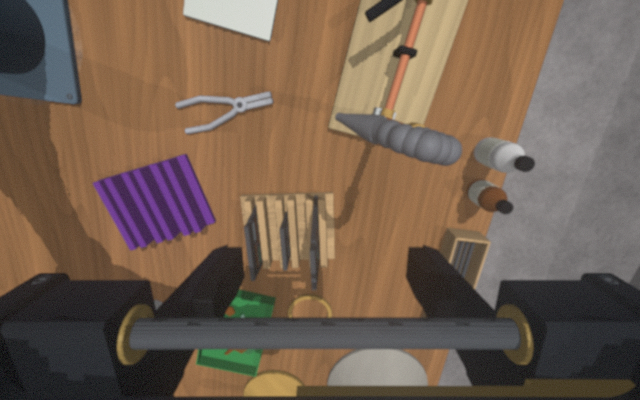

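Run:
```python
import cv2
im=cv2.imread("pics/w6.png")
a=cv2.resize(im[185:295,235:345],None,fx=5,fy=5,interpolation=cv2.INTER_CUBIC)
b=cv2.resize(im[95:175,325:475],None,fx=5,fy=5,interpolation=cv2.INTER_CUBIC)
cv2.imwrite("pics/w6a.png",a);cv2.imwrite("pics/w6b.png",b)
```

```text
(no output)
```

View pics/w6a.png

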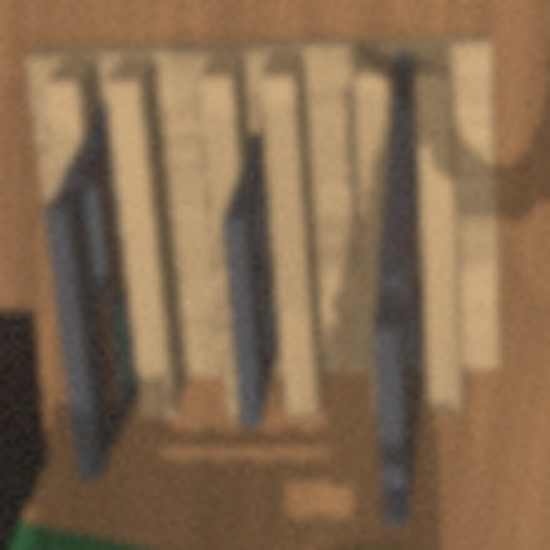

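View pics/w6b.png

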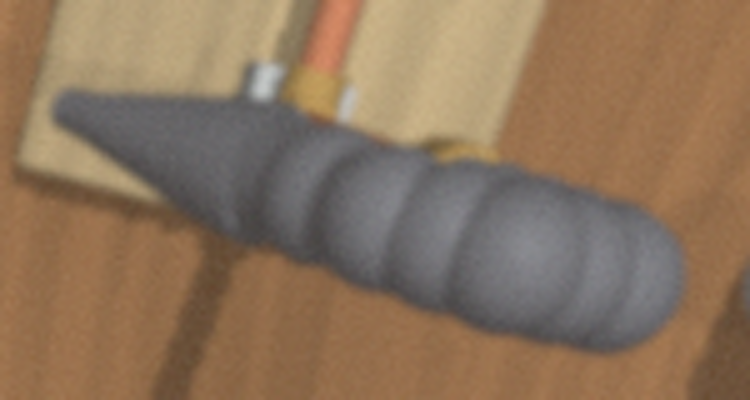

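Run:
```python
from h import *
import pickle
np.set_printoptions(precision=4,suppress=True)
C=pickle.load(open('c6.pkl','rb'))
W=onz(C,[[313.8,248],[314.2,288.4],[314,269]],.192);d=W[1]-W[0];print(W,np.linalg.norm(d),"yaw",np.degrees(np.arctan2(d[0],-d[1])), (W[0]+W[1])/2)
print("tip",onz(C,[[337.6,116.4]],.3))
D=pickle.load(open("c0.pkl","rb"))
print(tri([(C,[337.6,116.4]),(D["scene"],[318,190]),(D["side"],[339.5,153.7])]))
# nozzle yaw from hose axis: hose far end center vs tip
print(onz(C,[[325+268/5,95+180/5]],.335+0.0),"root centre guess")
print("rack bottom/left edges", onz(C,[[235+25/5,185+50/5],[235+490/5,185+42/5]],.012))
```

```text
[[ 0.5718 -0.2547  0.192 ]
 [ 0.5801 -0.3257  0.192 ]
 [ 0.576  -0.2907  0.192 ]] 0.0715596601277919 yaw 6.682556411434332 [ 0.576  -0.2902  0.192 ]
tip [[ 0.5779 -0.0541  0.3   ]]
(array([ 0.5796, -0.0531,  0.3014]), [array([ 2. , -0.8]), array([-1.5,  0. ]), array([-1.5, -0. ])])
[[ 0.6131 -0.0597  0.335 ]] root centre guess
rack bottom/left edges [[ 0.4118 -0.249   0.012 ]
 [ 0.5995 -0.2224  0.012 ]]
```

```bash
python3 -m inch '[[[-45,-5,0],0],[[-90,-10,0],0],[[-130,-15,20],0],[[-166,-17,60],0],[[-166,-17,105],0],[[-166,-17,150],0],[[-166,-17,190],0],[[-166,-17,210],0],[[-166,-17,210],0]]'
python3 -c "
from h import *
s=st()
shot('side','d7');shot('scene','s7')
a=cv2.imread('pics/s7.png');b=cv2.imread('pics/d7.png')
cv2.imwrite('pics/c7.png',np.hstack([cv2.resize(a[130:260,200:320],None,fx=3.3,fy=3.3),cv2.resize(b[150:280,330:450],None,fx=3.3,fy=3.3)]))"
```

```text
clock: 14.3
eef_pos: [0.5783, -0.2874, 0.2665]
eef_rot: [[-0.124, 0.992, -0.009], [0.992, 0.124, -0.013], [-0.012, -0.01, -1.0]]
contact_force: [0.0, -0.1, 0.5]
opening: 0.0884
t 14.3 p [ 0.5783 -0.2874  0.2665] z [-0.0088 -0.0127 -0.9999] y [ 0.9922  0.1238 -0.0103] q [-0.016   0.5794  0.5985  1.5641 -0.3348  1.1068  0.7817] F [ 0.  -0.1  0.5] op 0.08844462151789335
```

View pics/c7.png

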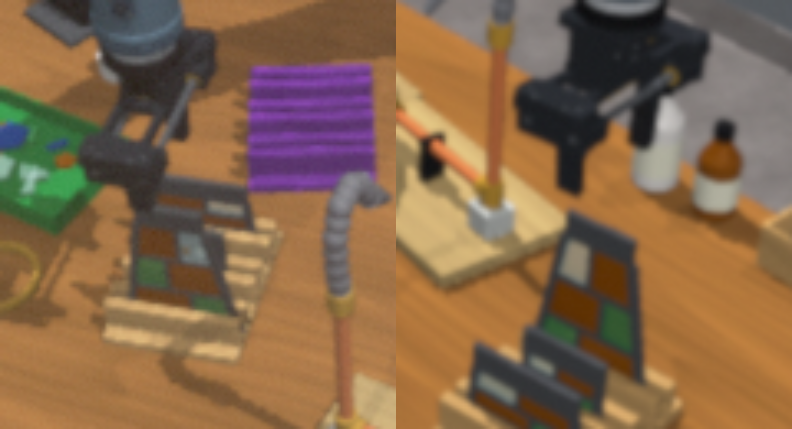

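```bash
python3 -m inch '[[[-2,-2,30],0],[[-2,-2,60],0],[[-2,-2,85],0],[[-2,-2,94],0],[[-2,-2,94],0]]'
python3 -m inch '[[[0,0,0],0],[[0,0,0],0],[[0,0,0],0],[[0,0,0],0],[[0,0,0],0],[[0,0,0],0],[[0,0,0],0],[[0,0,0],0],[[0,0,0],0],[[0,0,0],0]]' 1
python3 -m inch '[[[0,0,0],0],[[0,0,0],0],[[0,0,0],0]]'
python3 -c "
from h import *
s=st();print(s['torque'])
shot('side','d8');shot('scene','s8')
a=cv2.imread('pics/s8.png');b=cv2.imread('pics/d8.png')
cv2.imwrite('pics/c8.png',np.hstack([cv2.resize(a[130:260,200:320],None,fx=3.3,fy=3.3),cv2.resize(b[150:280,330:450],None,fx=3.3,fy=3.3)]))"
```

```text
clock: 14.9
eef_pos: [0.5763, -0.2933, 0.1749]
eef_rot: [[-0.122, 0.993, -0.005], [0.992, 0.122, -0.015], [-0.014, -0.007, -1.0]]
contact_force: [-0.4, 0.4, 0.8]
opening: 0.0882
clock: 15.9
eef_pos: [0.5754, -0.2935, 0.174]
eef_rot: [[-0.121, 0.993, -0.006], [0.993, 0.121, -0.015], [-0.014, -0.008, -1.0]]
contact_force: [0.3, 0.9, -0.1]
opening: 0.0098
clock: 16.2
eef_pos: [0.5753, -0.2934, 0.174]
eef_rot: [[-0.121, 0.993, -0.007], [0.993, 0.121, -0.015], [-0.014, -0.008, -1.0]]
contact_force: [0.2, -0.2, -0.1]
opening: 0.0074
t 16.2 p [ 0.5753 -0.2934  0.174 ] z [-0.0066 -0.015  -0.9999] y [ 0.9926  0.121  -0.0083] q [ 0.0253  0.6794  0.5488  1.6399 -0.3981  0.9367  0.8346] F [ 0.2 -0.2 -0.1] op 0.00737898544842831
[-0.002   0.0437  0.1271]
```

View pics/c8.png

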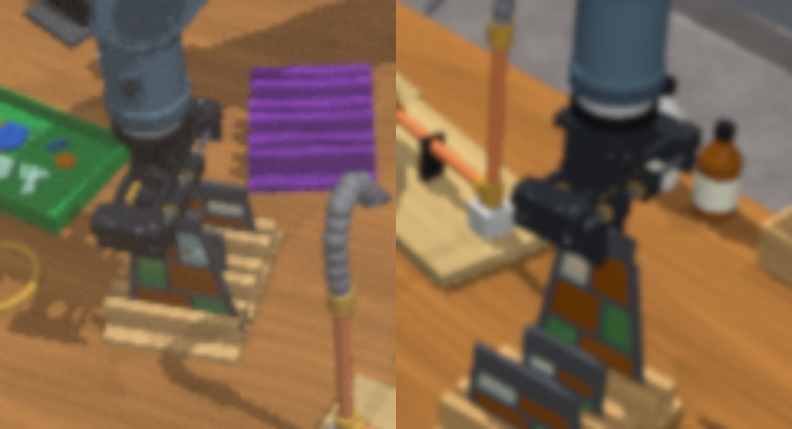

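```bash
python3 -m inch '[[[0,0,-10],0],[[0,0,-20],0],[[0,0,-30],0],[[0,0,-45],0],[[0,0,-65],0],[[0,0,-90],0],[[0,0,-120],0],[[0,0,-155],0],[[0,0,-190],0],[[0,0,-220],0]]'
python3 - <<'E'
from h import *
s=st();print(s['torque'])
shot('side','d9');shot('scene','s9')
a=cv2.imread('pics/s9.png');b=cv2.imread('pics/d9.png')
cv2.imwrite('pics/c9.png',np.hstack([cv2.resize(a[90:260,190:320],None,fx=3,fy=3),cv2.resize(b[90:260,320:450],None,fx=3,fy=3)]))
from kin import *
np.set_printoptions(precision=3,suppress=True)
tip=np.array([.579,-.0545,.300]);M=tip+.08*n
g=.074
for ph in (-10,-15,-20,-25,-30,-40):
    t=np.cos(np.radians(ph))*nz+np.sin(np.radians(ph))*ry
    y=-n;x=np.cross(y,t);Rm=np.c_[x,y,t];p=M-(g-.002)*t-.003*x
    best=None
    for k in range(25):
        rng=np.random.default_rng(k);q,ep,er=ik(p,Rm,Q[0]+rng.normal(0,.6,7))
        if ep>1e-4 or er>1e-3: continue
        m=np.min(np.minimum(q-LO,HI-q))
        if best is None or m>best[0]:best=(m,q)
    print(ph,"az",np.degrees(np.arctan2(t[1],t[0])),"tilt",np.degrees(np.arccos(-t[2])),p,best)
E
```

```text
clock: 17.3
eef_pos: [0.5766, -0.2905, 0.3974]
eef_rot: [[-0.12, 0.993, -0.004], [0.993, 0.12, -0.016], [-0.015, -0.006, -1.0]]
contact_force: [0.6, -0.4, -3.5]
opening: 0.0075
t 17.3 p [ 0.5766 -0.2905  0.3974] z [-0.0043 -0.0159 -0.9999] y [ 0.9928  0.12   -0.0062] q [-0.0374  0.4788  0.6507  1.3989 -0.2736  1.3542  0.7361] F [ 0.6 -0.4 -3.5] op 0.007490662977690556
[-0.0765 -0.1185 -0.0252]
-10 az -21.50194216551692 tilt 45.863970536175266 [ 0.474 -0.031  0.294] (np.float64(0.0015355663352987214), array([ 0.976,  0.064, -1.268,  2.398,  1.53 ,  0.508, -1.81 ]))
-15 az -28.253570983684796 tilt 46.92048285812907 [ 0.476 -0.025  0.293] (np.float64(0.023895121319007284), array([ 0.781,  0.132, -1.202,  2.376,  1.477,  0.721, -1.826]))
-20 az -34.736313475170725 tilt 48.35885673209022 [ 0.478 -0.019  0.292] (np.float64(0.053505843958322696), array([ 0.635,  0.213, -1.171,  2.346,  1.446,  0.927, -1.855]))
-25 az -40.903198734242 tilt 50.14429256838127 [ 0.48  -0.014  0.29 ] (np.float64(0.08865892034131351), array([ 0.499,  0.29 , -1.127,  2.311,  1.421,  1.108, -1.887]))
-30 az -46.731520483592256 tilt 52.23875609296497 [ 0.483 -0.008  0.289] (np.float64(0.12824894125348507), array([ 0.367,  0.356, -1.064,  2.272,  1.395,  1.257, -1.918]))
-40 az -57.37925979145702 tilt 57.202248668942815 [0.489 0.002 0.284] (np.float64(0.2127629738703667), array([ 0.009,  0.41 , -0.748,  2.187,  1.301,  1.398, -1.953]))
```

View pics/c9.png

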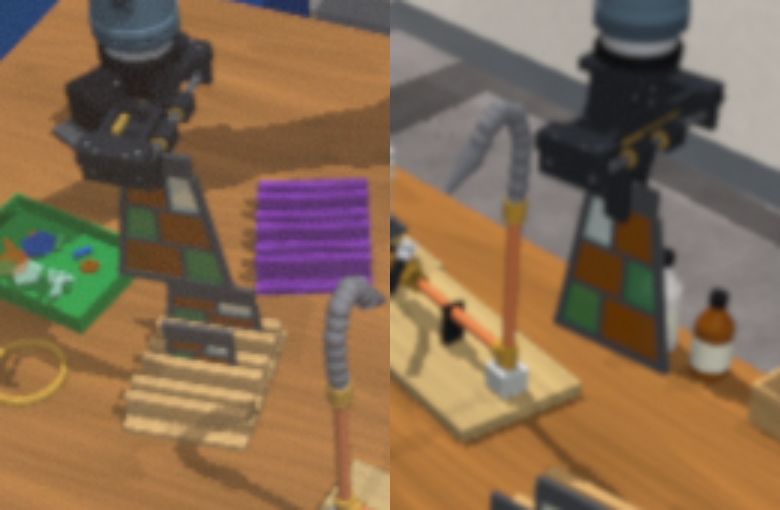

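```bash
cat > sim2.py <<'E'
from kin import *
from h import st
np.set_printoptions(precision=3,suppress=True)
tip=np.array([.579,-.0545,.300]);M=tip+.08*n
def tgt(ph,g=.074,off=.003,dist=.08):
    t=np.cos(np.radians(ph))*nz+np.sin(np.radians(ph))*ry
    y=-n;x=np.cross(y,t);return tip+dist*n-(g-.002)*t-off*x,np.c_[x,y,t]
def rep(q,tag):
    p,R=fk(q,D,R0);z=R.as_matrix()[:,2];print(tag,p,"z",z,"az",round(np.degrees(np.arctan2(z[1],z[0])),1),"tilt",round(np.degrees(np.arccos(-z[2])),1),"q",q)
def path(q,p1,R1,w=5,nmax=30):
    for k in range(nmax):
        p,R=fk(q,D,R0);dr=(R.inv()*R1).as_rotvec();a=np.linalg.norm(dr)
        Rt=R*Ro.from_rotvec(dr*min(1,.15/max(a,1e-9)))
        q2=row(q,p1,Rt,w,.05);dq=np.max(abs(q2-q));q=q+(q2-q)*min(1,.167/max(dq,1e-9))
        if np.linalg.norm(fk(q,D,R0)[0]-p1)<1e-3 and a<.01:break
    print("steps",k);return q
E
python3 - <<'E'
from sim2 import *
q=st()["qpos"]
az=np.radians(-41)
p,R=fk(q,D,R0)
for r in (.5,.6):
    qq=path(q,np.array([r*np.cos(az),r*np.sin(az),.62]),R);rep(qq,"start")
    for c in range(22):
        p,R1=fk(qq,D,R0);qq=row(qq,p+[0,0,.3],R1,2)
        if c%7==6:rep(qq,c+1)
    pt,Rt=tgt(-25,dist=.2)
    qf=path(qq,pt,Ro.from_matrix(Rt));rep(qf,"pre")
    pt,Rt=tgt(-25);qf=path(qf,pt,Ro.from_matrix(Rt));rep(qf,"fin")
E
```

```text
t 17.4 p [ 0.578  -0.2918  0.3999] z [ 0.0019 -0.0187 -0.9998] y [ 0.9928  0.1201 -0.0004] q [-0.0371  0.4769  0.6518  1.3957 -0.274   1.3523  0.7365] F [ 1.2 -1.  -3. ] op 0.0074549109575774136
steps 5
start [ 0.3774 -0.328   0.62  ] z [ 0.0019 -0.0187 -0.9998] az -84.3 tilt 1.1 q [ 0.1302  0.1032  0.5614  1.3035 -0.0422  1.7371  0.8019]
7 [ 0.3652 -0.3198  0.8154] z [ 0.2061 -0.1963 -0.9587] az -43.6 tilt 16.5 q [-0.2441  0.0807  1.001   0.8981 -0.0674  1.91    0.836 ]
14 [ 0.3535 -0.3123  0.9652] z [ 0.4375 -0.3976 -0.8065] az -42.3 tilt 36.2 q [-0.0728  0.097   0.8888  0.5338 -0.1121  1.91    0.8412]
21 [ 0.3256 -0.2892  1.0828] z [ 0.6035 -0.5432 -0.5837] az -42.0 tilt 54.3 q [ 0.0046  0.1494  1.26    0.24   -0.5371  1.8764  0.8844]
steps 29
pre [ 0.4086 -0.0345  0.3013] z [ 0.5169 -0.5309 -0.6715] az -45.8 tilt 47.8 q [ 0.6602  0.0543 -1.2206  2.3985  1.1902  0.9545 -1.7449]
steps 2
fin [ 0.4799 -0.0135  0.2905] z [ 0.5802 -0.5027 -0.6409] az -40.9 tilt 50.1 q [ 0.5037  0.2922 -1.1328  2.3112  1.4222  1.1109 -1.8874]
steps 5
start [ 0.4528 -0.3936  0.62  ] z [ 0.0019 -0.0188 -0.9998] az -84.2 tilt 1.1 q [ 0.3037  0.3404  0.5266  1.0358 -0.1609  1.7909  0.8875]
7 [ 0.4189 -0.3662  0.8114] z [ 0.2157 -0.2065 -0.9544] az -43.7 tilt 17.4 q [ 0.3183  0.2274  0.4826  0.7224 -0.1145  1.91    0.8416]
14 [ 0.3882 -0.3417  0.9613] z [ 0.4394 -0.4028 -0.8029] az -42.5 tilt 36.6 q [ 0.2806  0.1948  0.5968  0.4225 -0.1728  1.91    0.8446]
21 [ 0.3449 -0.3051  1.0743] z [ 0.5969 -0.542  -0.5915] az -42.2 tilt 53.7 q [ 0.0942  0.1859  1.26    0.24   -0.624   1.8601  0.8947]
steps 29
pre [ 0.402  -0.0427  0.3289] z [ 0.5376 -0.5204 -0.6635] az -44.1 tilt 48.4 q [ 0.7551 -0.1514 -1.1791  2.3981  1.042   0.7604 -1.5459]
steps 3
fin [ 0.4799 -0.0135  0.2905] z [ 0.5802 -0.5027 -0.6409] az -40.9 tilt 50.1 q [ 0.4196  0.2535 -1.0292  2.3138  1.4028  1.0638 -1.8839]
```

```bash
python3 -c "
from h import *
C=cal('scene');print('lamp base',onz(C,[[145,185]],0.),'tray',onz(C,[[205,178]],0.03))
print('lamp top',tri([(C,[117,112]),(cal('side'),[567,278])]))
"
python3 -m inch '[[[-10,-18,-27],0],[[-21,-35,-54],0],[[-32,-52,-82],0],[[-43,-70,-109],0],[[-54,-87,-136],0],[[-64,-104,-163],0],[[-75,-122,-190],0],[[-86,-139,-218],0],[[-86,-139,-218],0],[[-86,-139,-218],0]]'
python3 -c "
from h import *
st()"
```

```text
lamp base [[ 0.51996851 -0.79985807  0.        ]] tray [[ 0.42790986 -0.57930965  0.03      ]]
lamp top (array([ 0.52168841, -0.79828031,  0.35256251]), [array([-1.3, -0.2]), array([-2.2,  0.2])])
clock: 18.4
eef_pos: [0.4508, -0.389, 0.6133]
eef_rot: [[-0.12, 0.993, -0.006], [0.993, 0.12, -0.014], [-0.013, -0.008, -1.0]]
contact_force: [0.4, 0.0, -3.9]
opening: 0.0073
t 18.4 p [ 0.4508 -0.389   0.6133] z [-0.0064 -0.0142 -0.9999] y [ 0.9927  0.12   -0.008 ] q [ 0.1717  0.3593  0.7339  1.0687 -0.2292  1.7883  0.9413] F [ 0.4  0.  -3.9] op 0.0072848701368767995
```

Now upward overreach, one row at a time, to lean the tool.

```bash
python3 -m inch '[[[0,0,-45],0]]' | grep rot
python3 -m inch '[[[0,0,-300],0]]' | grep rot
python3 -m inch '[[[0,0,-300],0]]' | grep rot
python3 -m inch '[[[0,0,-300],0]]' | grep rot
python3 -m inch '[[[0,0,-300],0]]' | grep rot
python3 -m inch '[[[0,0,-300],0]]' | grep rot
python3 -m inch '[[[0,0,-300],0]]' | grep rot
python3 -c "
from sim2 import *
s=st();rep(s['qpos'],'now');print(300*s['eef_rot'][2])"
```

```text
eef_rot: [[-0.121, 0.992, -0.021], [0.993, 0.121, 0.002], [0.004, -0.021, -1.0]]
eef_rot: [[-0.119, 0.993, 0.006], [0.992, 0.119, -0.028], [-0.028, 0.003, -1.0]]
eef_rot: [[-0.123, 0.992, 0.033], [0.991, 0.125, -0.048], [-0.052, 0.027, -0.998]]
eef_rot: [[-0.124, 0.99, 0.064], [0.989, 0.128, -0.072], [-0.079, 0.054, -0.995]]
eef_rot: [[-0.12, 0.989, 0.092], [0.987, 0.129, -0.097], [-0.108, 0.079, -0.991]]
eef_rot: [[-0.117, 0.986, 0.12], [0.984, 0.131, -0.122], [-0.136, 0.104, -0.985]]
eef_rot: [[-0.113, 0.982, 0.148], [0.98, 0.135, -0.146], [-0.163, 0.128, -0.978]]
t 19.1 p [ 0.4048 -0.344   0.7744] z [ 0.1478 -0.1455 -0.9782] y [0.9825 0.1349 0.1284] q [ 0.1648  0.1717  0.6006  0.8809 -0.0961  1.9073  0.8328] F [ 0.3  0.7 -2.3] op 0.008216014774351908
now [ 0.4016 -0.3409  0.774 ] z [ 0.1478 -0.1455 -0.9782] az -44.5 tilt 12.0 q [ 0.1648  0.1717  0.6006  0.8809 -0.0961  1.9073  0.8328]
[ -48.8799   38.5219 -293.4737]
```

```bash
python3 -m inch '[[[-55,45,-290],0]]' | grep rot
python3 -m inch '[[[-60,50,-290],0]]' | grep rot
python3 -m inch '[[[-65,58,-285],0]]' | grep rot
python3 -m inch '[[[-75,65,-280],0]]' | grep rot
python3 -m inch '[[[-85,72,-275],0]]' | grep rot
python3 -m inch '[[[-92,80,-270],0]]' | grep rot
python3 -m inch '[[[-100,85,-265],0]]' | grep rot
python3 -c "
from sim2 import *
s=st();rep(s['qpos'],'now');print(300*s['eef_rot'][2],s['torque'])"
```

```text
eef_rot: [[-0.108, 0.978, 0.178], [0.975, 0.139, -0.171], [-0.192, 0.155, -0.969]]
eef_rot: [[-0.103, 0.973, 0.207], [0.97, 0.144, -0.196], [-0.22, 0.18, -0.959]]
eef_rot: [[-0.097, 0.967, 0.235], [0.964, 0.15, -0.22], [-0.248, 0.205, -0.947]]
eef_rot: [[-0.09, 0.961, 0.263], [0.957, 0.156, -0.244], [-0.276, 0.23, -0.933]]
eef_rot: [[-0.081, 0.953, 0.291], [0.95, 0.163, -0.268], [-0.303, 0.255, -0.918]]
eef_rot: [[-0.072, 0.945, 0.319], [0.941, 0.17, -0.291], [-0.33, 0.279, -0.902]]
eef_rot: [[-0.063, 0.936, 0.345], [0.932, 0.178, -0.314], [-0.356, 0.302, -0.884]]
t 19.8 p [ 0.3873 -0.3298  0.9028] z [ 0.3453 -0.3142 -0.8843] y [0.9364 0.1784 0.3023] q [-0.0122  0.1205  0.8027  0.6603 -0.1052  1.9079  0.8342] F [ 0.5 -0.5 -3.5] op 0.007566354713922321
now [ 0.3793 -0.3228  0.9003] z [ 0.3453 -0.3142 -0.8843] az -42.3 tilt 27.8 q [-0.0122  0.1205  0.8027  0.6603 -0.1052  1.9079  0.8342]
[-106.7358   90.6837 -265.2997] [ 0.514   0.6284 -0.0284]
```

```bash
python3 -m inch '[[[-108,92,-263],0]]' | grep rot
python3 -m inch '[[[-116,98,-258],0]]' | grep rot
python3 -m inch '[[[-124,105,-250],0]]' | grep rot
python3 -m inch '[[[-132,112,-243],0]]' | grep rot
python3 -m inch '[[[-138,118,-235],0]]' | grep rot
python3 -m inch '[[[-145,123,-228],0]]' | grep rot
python3 -m inch '[[[-150,130,-220],0]]' | grep rot
python3 -c "
from sim2 import *
s=st();rep(s['qpos'],'now');print(300*s['eef_rot'][2],s['torque'])"
```

```text
eef_rot: [[-0.052, 0.927, 0.372], [0.923, 0.187, -0.336], [-0.381, 0.325, -0.865]]
eef_rot: [[-0.041, 0.917, 0.397], [0.913, 0.196, -0.358], [-0.406, 0.348, -0.845]]
eef_rot: [[-0.029, 0.906, 0.422], [0.902, 0.206, -0.379], [-0.43, 0.369, -0.824]]
eef_rot: [[-0.017, 0.895, 0.446], [0.891, 0.216, -0.399], [-0.454, 0.39, -0.801]]
eef_rot: [[-0.004, 0.883, 0.469], [0.879, 0.226, -0.419], [-0.476, 0.411, -0.778]]
eef_rot: [[0.01, 0.871, 0.491], [0.867, 0.237, -0.438], [-0.498, 0.43, -0.753]]
eef_rot: [[0.024, 0.859, 0.512], [0.855, 0.248, -0.456], [-0.519, 0.449, -0.728]]
t 20.5 p [ 0.3679 -0.3173  1.0198] z [ 0.5122 -0.4561 -0.7277] y [0.8585 0.2482 0.4487] q [ 0.1097  0.1376  0.7716  0.3697 -0.1821  1.9084  0.8392] F [-0.2  0.4 -2.5] op 0.007473523073096284
now [ 0.3562 -0.3071  1.0137] z [ 0.5122 -0.4561 -0.7277] az -41.7 tilt 43.3 q [ 0.1097  0.1376  0.7716  0.3697 -0.1821  1.9084  0.8392]
[-155.6166  134.6092 -218.3205] [0.7697 0.8587 0.0509]
```

```bash
python3 -m inch '[[[-158,137,-214],0]]' | grep rot
python3 -m inch '[[[-160,140,-206],0]]' | grep rot
python3 -m inch '[[[0,0,0],0],[[0,0,0],0],[[0,0,0],0]]' | grep rot
python3 -c "
from sim2 import *
s=st();rep(s['qpos'],'now');print(300*s['eef_rot'][2],s['torque'])"
```

```text
eef_rot: [[0.039, 0.846, 0.532], [0.842, 0.26, -0.473], [-0.539, 0.466, -0.702]]
eef_rot: [[0.054, 0.832, 0.552], [0.829, 0.271, -0.49], [-0.557, 0.483, -0.675]]
eef_rot: [[0.055, 0.833, 0.55], [0.828, 0.269, -0.491], [-0.557, 0.482, -0.676]]
t 21.0 p [ 0.3605 -0.3128  1.0493] z [ 0.5498 -0.491  -0.6757] y [0.8335 0.2694 0.4824] q [ 0.1677  0.1497  0.771   0.2837 -0.234   1.9087  0.8397] F [ 0.9  0.1 -2.8] op 0.007273006994242059
now [ 0.348  -0.3017  1.042 ] z [ 0.5498 -0.491  -0.6757] az -41.8 tilt 47.5 q [ 0.1677  0.1497  0.771   0.2837 -0.234   1.9087  0.8397]
[-167.2184  144.7182 -202.7182] [0.9104 0.9056 0.0275]
```

```bash
python3 -m inch '[[[-168,146,-202],0]]' | grep rot
python3 -m inch '[[[-9,8,-9],0]]' | grep rot
python3 -m inch '[[[0,0,0],0],[[0,0,0],0]]' | grep rot
python3 -c "
from sim2 import *
s=st();rep(s['qpos'],'now');z=s['eef_rot'][:,2];print(z@n,np.degrees(np.arcsin(z@ry)),s['torque'])"
```

```text
eef_rot: [[0.068, 0.821, 0.566], [0.817, 0.281, -0.504], [-0.573, 0.497, -0.652]]
eef_rot: [[0.073, 0.815, 0.575], [0.811, 0.287, -0.51], [-0.581, 0.504, -0.639]]
eef_rot: [[0.075, 0.817, 0.572], [0.811, 0.284, -0.512], [-0.58, 0.502, -0.641]]
t 21.4 p [ 0.3538 -0.3077  1.0672] z [ 0.5719 -0.512  -0.6409] y [0.8168 0.2836 0.5023] q [ 0.1011  0.1672  1.069   0.2468 -0.4529  1.9086  0.868 ] F [-0.6 -0.7 -3. ] op 0.0075627619492480746
now [ 0.3407 -0.2962  1.0591] z [ 0.5719 -0.512  -0.6409] az -41.8 tilt 50.1 q [ 0.1011  0.1672  1.069   0.2468 -0.4529  1.9086  0.868 ]
0.005002780212696067 -25.65335739642245 [ 0.9291  1.1625 -0.0553]
```

```bash
cat >> kin.py <<'E'
Q2=np.array([[.1011,.1672,1.069,.2468,-.4529,1.9086,.868],[.1677,.1497,.771,.2837,-.234,1.9087,.8397],[-.0122,.1205,.8027,.6603,-.1052,1.9079,.8342],[.1717,.3593,.7339,1.0687,-.2292,1.7883,.9413],[.0253,.6794,.5488,1.6399,-.3981,.9367,.8346],[.1497,-.3726,-.3665,2.0792,-.1204,1.5103,-.0355],[-.7372,.2028,.4982,1.0643,-.0885,1.9084,-.1551]])
P2=np.array([[.3538,-.3077,1.0672],[.3605,-.3128,1.0493],[.3873,-.3298,.9028],[.4508,-.389,.6133],[.5753,-.2934,.174],[.2238,.0501,.4415],[.5004,.1426,.6764]])
Q=np.r_[Q,Q2];P=np.r_[P,P2]
D=fit(Q,P,lam=.003)
E
cat > plan.py <<'E'
from sim2 import *
import kin
print("fit resid mm",np.abs([fk(q,D,R0)[0]-p for q,p in zip(Q,P)]).max()*1000)
s=st();q=s["qpos"]
R=Ro.from_matrix(s["eef_rot"]);Rn=R*Ro.from_euler('z',.447)
print(Rn.as_matrix(),"y.n",Rn.as_matrix()[:,1]@n)
t=Rn.as_matrix()[:,2];x=Rn.as_matrix()[:,0]
fin=tip+.08*n-.072*t-.003*x;print("fin",fin)
def seg(q,p1,Rt,N=12):
    p0=fk(q,D,R0)[0];bad=0
    for k in range(1,N+1):
        pk=p0+(p1-p0)*k/N
        q=row(q,pk,Rt,5,None);a,Rx=fk(q,D,R0);bad=max(bad,np.linalg.norm(a-pk)+.2*(Rt.inv()*Rx).magnitude())
    print("  ",p1,"bad",round(bad,4),"q",q);return q
q=row(q,fk(q,D,R0)[0],Rn,5,None)
for name,off in (("-y",-.2*ry),("-t",-.15*t),("+y",.2*ry),("n.05",.05*n)):
    print(name);V=fin+off
    for h in (.3,):
        qa=seg(q,np.array([V[0],V[1],V[2]+h]),Rn);qa=seg(qa,V,Rn);qa=seg(qa,fin,Rn)
E
python3 plan.py
```

```text
fit resid mm 0.05607790333361784
t 21.4 p [ 0.3538 -0.3077  1.0672] z [ 0.5719 -0.512  -0.6409] y [0.8168 0.2836 0.5023] q [ 0.1011  0.1672  1.069   0.2468 -0.4529  1.9086  0.868 ] F [-0.6 -0.7 -3. ] op 0.0075627619492480746
[[ 0.4211  0.704   0.5719]
 [ 0.8538 -0.0947 -0.512 ]
 [-0.3062  0.7039 -0.6409]] y.n -0.9999874736002865
fin [ 0.4805 -0.0128  0.2905]
-y
   [ 0.4544 -0.2111  0.5905] bad 0.0007 q [ 0.2719 -0.327  -0.1689  1.9778  0.5922  0.8243 -0.4873]
   [ 0.4544 -0.2111  0.2905] bad 0.0118 q [ 1.2508  0.1987 -1.2699  2.4     1.6783  0.692  -1.6995]
   [ 0.4805 -0.0128  0.2905] bad 0.0087 q [ 0.4155  0.2996 -1.0976  2.3244  1.3969  1.1461 -1.9322]
-t
   [0.3947 0.064  0.6866] bad 0.0001 q [-0.4116 -0.2653 -0.3734  1.7089  0.7772  1.5972 -1.0401]
   [0.3947 0.064  0.3866] bad 0.0 q [-0.5039 -0.0849 -0.4092  2.2879  0.919   1.2092 -1.7009]
   [ 0.4805 -0.0128  0.2905] bad 0.0 q [-0.2525  0.1537 -0.3532  2.353   1.3008  0.9407 -1.9061]
+y
   [0.5066 0.1855 0.5905] bad 0.0001 q [-0.9335  0.063   0.0322  1.6479  0.872   1.5271 -1.3065]
   [0.5066 0.1855 0.2905] bad 0.0 q [-0.8705  0.3565 -0.0391  2.0514  1.0348  1.1219 -1.8965]
   [ 0.4805 -0.0128  0.2905] bad 0.0 q [-0.4783  0.1388 -0.1125  2.3646  1.2838  0.9036 -1.8991]
n.05
   [ 0.4454 -0.0082  0.5551] bad 0.0054 q [-0.2489 -0.2604 -0.3123  2.0073  0.8147  1.218  -1.1119]
   [ 0.4454 -0.0082  0.2551] bad 0.0054 q [ 0.4568  0.468  -1.27    2.4     1.4563  1.3386 -2.0901]
   [ 0.4805 -0.0128  0.2905] bad 0.0004 q [ 0.5422  0.3901 -1.27    2.3206  1.4365  1.2531 -1.9398]
```

```bash
python3 -m inch '[[[0,0,0],0.12],[[0,0,0],0.24],[[0,0,0],0.36],[[0,0,0],0.447],[[0,0,0],0.447],[[0,0,0],0.447]]' | grep -v force
cat > go.py <<'E'
from sim2 import *
import sys
s=st();R=s["eef_rot"];p=s["eef_pos"];t=R[:,2];x=R[:,0]
print("R",R.round(4).tolist(),"y.n",R[:,1]@n,"z.n",t@n)
fin=tip+.08*n-.072*t-.003*x
V=fin-.15*t;W=V+np.array([0,0,.3])
for nm,w in (("W",W),("V",V),("fin",fin)): print(nm,w,"tool shift mm",(R.T@(w-p)*1000).round(1))
E
python3 go.py
```

```text
clock: 22.0
eef_pos: [0.3542, -0.307, 1.0675]
eef_rot: [[0.417, 0.705, 0.574], [0.855, -0.09, -0.51], [-0.308, 0.704, -0.64]]
opening: 0.0075
t 22.0 p [ 0.3542 -0.307   1.0675] z [ 0.574  -0.5102 -0.6404] y [ 0.7047 -0.0904  0.7037] q [ 0.0996  0.168   1.0796  0.2463 -0.4645  1.909   0.4253] F [-0.5 -0.2 -2.2] op 0.007542825060500429
R [[0.417, 0.7047, 0.574], [0.8553, -0.0904, -0.5102], [-0.3076, 0.7037, -0.6404]] y.n -0.9999858546512246 z.n 0.003323412107938628
W [0.3942 0.0636 0.6865] tool shift mm [ 450.9 -273.4   77.9]
V [0.3942 0.0636 0.3865] tool shift mm [ 543.2 -484.5  270. ]
fin [ 0.4803 -0.0129  0.2905] tool shift mm [ 543.2 -484.5  420. ]
```

```bash
python3 -m inch '[[[20,-12,3],0],[[50,-30,8],0],[[90,-54,15],0],[[130,-78,22],0],[[170,-103,29],0],[[210,-127,36],0],[[250,-151,43],0],[[290,-175,50],0],[[330,-200,57],0],[[370,-224,64],0]]' | grep -v force
python3 -m inch '[[[40,-25,7],0],[[70,-43,12],0],[[81,-49,14],0],[[81,-49,14],0],[[81,-49,14],0]]' | grep -v force
python3 go.py
```

```text
clock: 23.0
eef_pos: [0.3747, -0.0944, 0.8425]
eef_rot: [[0.417, 0.704, 0.575], [0.855, -0.088, -0.512], [-0.309, 0.705, -0.638]]
opening: 0.0079
clock: 23.5
eef_pos: [0.3828, -0.0318, 0.7773]
eef_rot: [[0.422, 0.702, 0.574], [0.853, -0.094, -0.513], [-0.306, 0.706, -0.638]]
opening: 0.0076
t 23.5 p [ 0.3828 -0.0318  0.7773] z [ 0.574  -0.513  -0.6383] y [ 0.7017 -0.0937  0.7063] q [-0.3382 -0.3576 -0.2195  1.5692  0.7553  1.5974 -0.7242] F [-0.9  0.  -2.6] op 0.007604151728127709
R [[0.4222, 0.7017, 0.574], [0.8532, -0.0937, -0.513], [-0.3062, 0.7063, -0.6383]] y.n -0.9999984720199868 z.n 0.001580418842542619
W [0.3942 0.0642 0.686 ] tool shift mm [114.7 -65.5  15.5]
V [0.3942 0.0642 0.386 ] tool shift mm [ 206.5 -277.4  207. ]
fin [ 0.4803 -0.0127  0.2903] tool shift mm [ 206.5 -277.4  357. ]
```

```bash
python3 -m inch '[[[35,-20,5],0],[[70,-40,10],0],[[105,-60,14],0],[[115,-65,15],0],[[122,-82,30],0],[[132,-105,51],0],[[142,-128,72],0],[[150,-148,90],0],[[150,-148,90],0]]' | grep -v force
python3 go.py
python3 -c "
from h import *
shot('side','d10');shot('scene','s10')
a=cv2.imread('pics/s10.png');b=cv2.imread('pics/d10.png')
cv2.imwrite('pics/c10.png',np.hstack([cv2.resize(a[60:260,210:410],None,fx=2,fy=2),cv2.resize(b[40:240,200:400],None,fx=2,fy=2)]))"
```

```text
clock: 24.4
eef_pos: [0.3934, 0.0635, 0.5664]
eef_rot: [[0.421, 0.705, 0.57], [0.852, -0.093, -0.514], [-0.309, 0.703, -0.64]]
opening: 0.0081
t 24.4 p [0.3934 0.0635 0.5664] z [ 0.5704 -0.5144 -0.6403] y [ 0.705  -0.0934  0.7031] q [-0.3691 -0.2623 -0.4363  1.974   0.7764  1.4184 -1.2426] F [ 0.6 -1.6 -3.2] op 0.008094188771143079
R [[0.4215, 0.705, 0.5704], [0.8524, -0.0934, -0.5144], [-0.3094, 0.7031, -0.6403]] y.n -0.9999835721612391 z.n 0.005389595900393895
W [0.395  0.0645 0.6865] tool shift mm [-35.6  85.5 -76.6]
V [0.395  0.0645 0.3865] tool shift mm [  57.2 -125.4  115.5]
fin [ 0.4806 -0.0126  0.2905] tool shift mm [  57.2 -125.4  265.5]
```

View pics/c10.png

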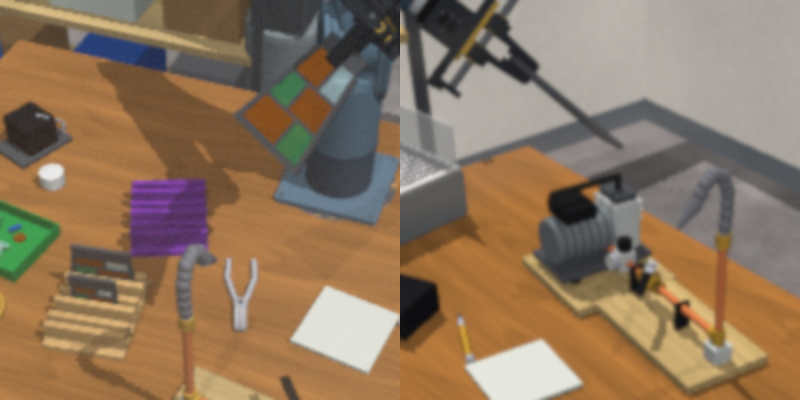

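```bash
python3 -m inch '[[[10,-22,20],0],[[20,-44,40],0],[[30,-66,60],0],[[40,-88,81],0],[[50,-110,102],0],[[57,-125,115],0],[[57,-125,115],0],[[57,-125,115],0]]' | grep -v force
python3 go.py
python3 -c "
from h import *
shot('side','d11');shot('scene','s11')
a=cv2.imread('pics/s11.png');b=cv2.imread('pics/d11.png')
cv2.imwrite('pics/c11.png',np.hstack([cv2.resize(a[100:260,240:400],None,fx=2.5,fy=2.5),cv2.resize(b[60:220,220:380],None,fx=2.5,fy=2.5)]))"
```

```text
clock: 25.3
eef_pos: [0.3969, 0.0674, 0.3908]
eef_rot: [[0.422, 0.701, 0.575], [0.854, -0.094, -0.511], [-0.304, 0.707, -0.639]]
opening: 0.0075
t 25.3 p [0.3969 0.0674 0.3908] z [ 0.5749 -0.5113 -0.6388] y [ 0.7013 -0.0944  0.7066] q [-0.3827 -0.0814 -0.524   2.2718  0.9165  1.2062 -1.6908] F [ 0.3  0.  -2.8] op 0.00749353208572305
R [[0.4216, 0.7013, 0.5749], [0.8542, -0.0944, -0.5113], [-0.3043, 0.7066, -0.6388]] y.n -0.9999977029566491 z.n 0.0014837318908308417
W [0.394  0.0638 0.6862] tool shift mm [ -94.1  207.  -188.5]
V [0.394  0.0638 0.3862] tool shift mm [-2.8 -5.   3.1]
fin [ 0.4803 -0.0129  0.2903] tool shift mm [ -2.8  -5.  153.1]
```

View pics/c11.png

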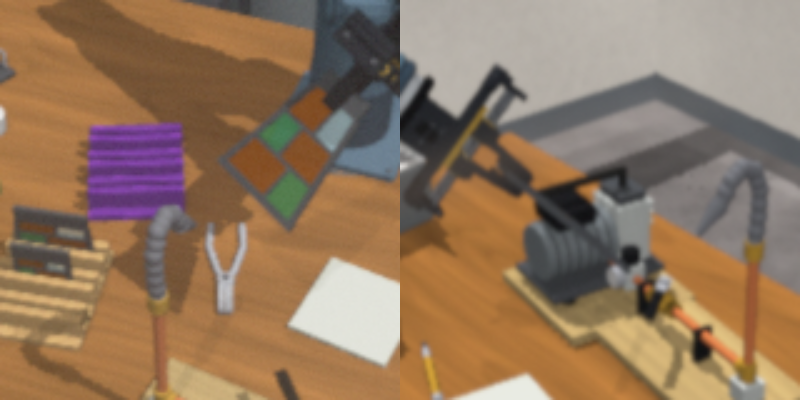

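```bash
python3 -m inch '[[[0,0,15],0],[[0,0,35],0],[[-1,-2,55],0],[[-2,-3,75],0],[[-3,-4,95],0],[[-3,-5,115],0],[[-3,-5,135],0],[[-3,-5,148],0],[[-3,-5,153],0],[[-3,-5,153],0]]' | grep -v force
python3 -m inch '[[[0,0,0],0],[[0,0,0],0]]' | grep -v force
python3 go.py
python3 -c "
from h import *
shot('side','d12');shot('scene','s12');shot('wrist','w12')
a=cv2.imread('pics/s12.png');b=cv2.imread('pics/d12.png')
cv2.imwrite('pics/c12.png',np.hstack([cv2.resize(a[140:270,260:390],None,fx=3,fy=3,interpolation=2),cv2.resize(b[90:220,250:380],None,fx=3,fy=3,interpolation=2)]))"
```

```text
clock: 26.4
eef_pos: [0.4793, -0.0143, 0.2891]
eef_rot: [[0.422, 0.702, 0.574], [0.853, -0.094, -0.513], [-0.306, 0.706, -0.639]]
opening: 0.0078
clock: 26.6
eef_pos: [0.4788, -0.0137, 0.2891]
eef_rot: [[0.421, 0.702, 0.574], [0.854, -0.093, -0.512], [-0.306, 0.706, -0.639]]
opening: 0.0073
t 26.6 p [ 0.4788 -0.0137  0.2891] z [ 0.5744 -0.5119 -0.6388] y [ 0.702  -0.0933  0.706 ] q [-0.2378  0.1554 -0.3711  2.3599  1.3105  0.9436 -1.9193] F [ 0.5 -0.7 -2.7] op 0.0073191076698711395
R [[0.421, 0.702, 0.5744], [0.8539, -0.0933, -0.5119], [-0.3058, 0.706, -0.6388]] y.n -0.9999984446531669 z.n 0.0017604926718556846
W [0.3941 0.064  0.6862] tool shift mm [ -90.7  213.7 -342. ]
V [0.3941 0.064  0.3862] tool shift mm [   1.     1.9 -150.4]
fin [ 0.4803 -0.0128  0.2903] tool shift mm [ 1.   1.9 -0.4]
```

View pics/c12.png

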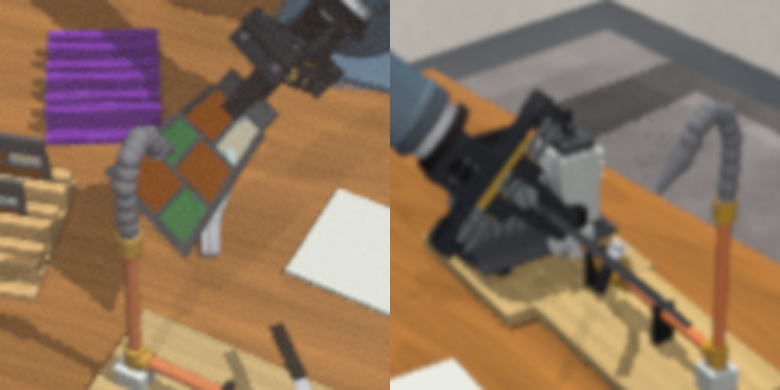

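View pics/w12.png

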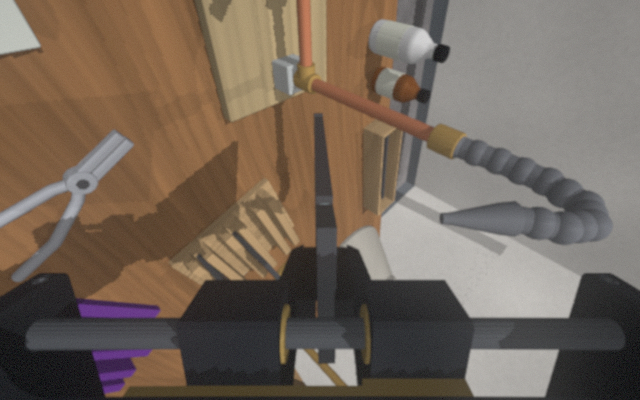

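Run:
```python
from sim2 import *
from h import *
s=robot.get_state();R=s["eef_rot"];p=s["eef_pos"]
C=cal("wrist")
T=lambda x,y,z:p+R@np.array([x,y,z])/1000
pts=[T(68,y,162) for y in (-4,4)]+[T(-62,0,162)]+[T(38,y,-18) for y in (-4,4)]+[T(68,0,162)]
print("foot corner near -/+",proj(C,pts).round(1).tolist())
print("tip, root",proj(C,[tip,tip-.05*n]).round(1).tolist())
print("upright base/top",proj(C,[[.667,-.067,.06],[.667,-.067,.26]]).round(1))
im=cv2.imread("pics/w12.png");cv2.imwrite("pics/w12a.png",cv2.resize(im[95:275,290:460],None,fx=3.3,fy=3.3,interpolation=2))
S=cal("scene");B=cal("side")
for nm,c in (("scene",S),("side",B)):
    print(nm,"corners",proj(c,[T(68,0,162),T(-62,0,162),T(38,0,-18),T(-32,0,-18)]).round(1).tolist(),"mid",proj(c,[T(3,0,72)]).round(1),"tip",proj(c,[tip]).round(1))
a=cv2.imread('pics/s12.png');b=cv2.imread('pics/d12.png')
cv2.imwrite('pics/c12b.png',np.hstack([cv2.resize(a[160:230,290:355],None,fx=6,fy=6,interpolation=2),cv2.resize(b[120:190,310:375],None,fx=6,fy=6,interpolation=2)]))
```

```text
foot corner near -/+ [[319.5, 115.0], [328.3, 115.0], [324.1, 243.1], [312.8, 217.9], [333.2, 217.9], [323.9, 115.0]]
tip, root [[440.9, 215.7], [512.4, 215.7]]
upright base/top [[304.8  80.1]
 [451.6 143.7]]
scene corners [[318.8, 225.5], [292.7, 196.2], [352.0, 178.7], [337.1, 163.0]] mid [[324.8 191. ]] tip [[316.2 190.1]]
side corners [[339.0, 187.0], [350.3, 197.4], [297.4, 157.4], [301.8, 161.8]] mid [[322.5 176.1]] tip [[338.2 154.3]]
```

View pics/w12a.png

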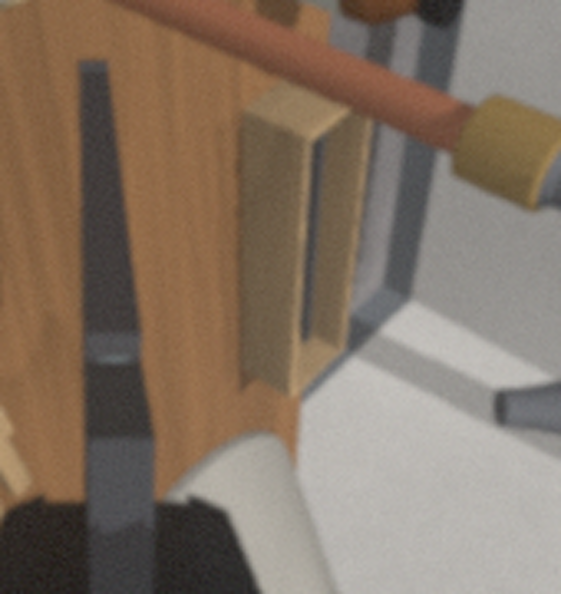

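View pics/c12b.png

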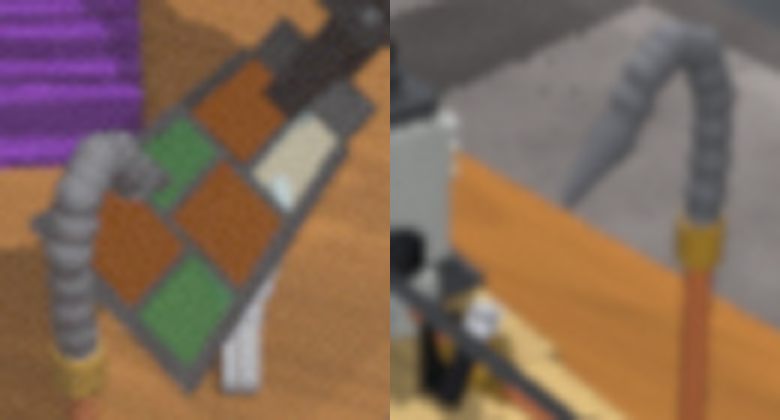

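```bash
python3 -m inch '[[[0,0,0],0],[[0,0,0],0],[[0,0,0],0],[[0,0,0],0],[[0,0,0],0],[[0,0,0],0],[[0,0,0],0],[[0,0,0],0]]' | grep -v force
python3 - <<'E'
from h import *
st()
C,im=shot('wrist','w13');S,a=shot('scene','s13');B,b=shot('side','d13')
i0=cv2.imread('pics/w12.png')
cv2.imwrite('pics/w13a.png',np.hstack([cv2.resize(i0[100:250,300:345],None,fx=4,fy=4,interpolation=2),cv2.resize(im[100:250,300:345],None,fx=4,fy=4,interpolation=2)]))
cv2.imwrite('pics/s13a.png',cv2.resize(a[155:235,285:365],None,fx=7,fy=7,interpolation=2))
cv2.imwrite('pics/d13a.png',cv2.resize(b[145:205,285:360],None,fx=9,fy=9,interpolation=2))
E
```

```text
clock: 27.55
eef_pos: [0.4785, -0.0144, 0.2883]
eef_rot: [[0.421, 0.703, 0.573], [0.853, -0.094, -0.513], [-0.307, 0.705, -0.639]]
opening: 0.0079
t 27.55 p [ 0.4785 -0.0144  0.2883] z [ 0.573  -0.5128 -0.6393] y [ 0.703  -0.0935  0.705 ] q [-0.2373  0.1568 -0.3705  2.3606  1.311   0.9434 -1.9198] F [-0.  -0.  -3.6] op 0.007884379636973707
```

View pics/w13a.png

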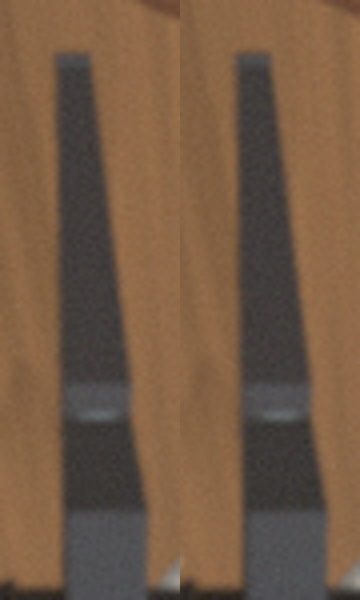

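View pics/s13a.png

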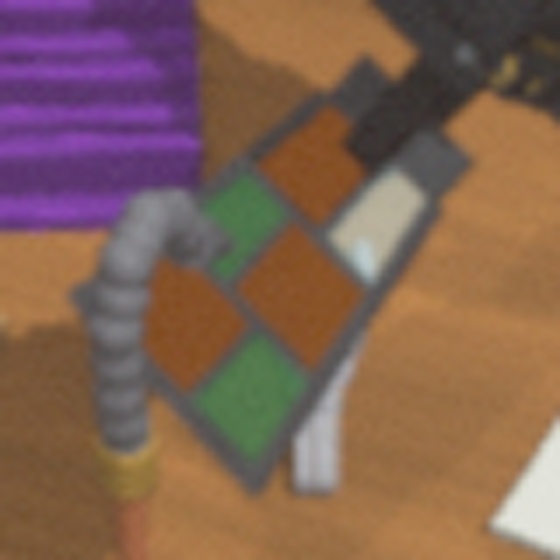

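View pics/d13a.png

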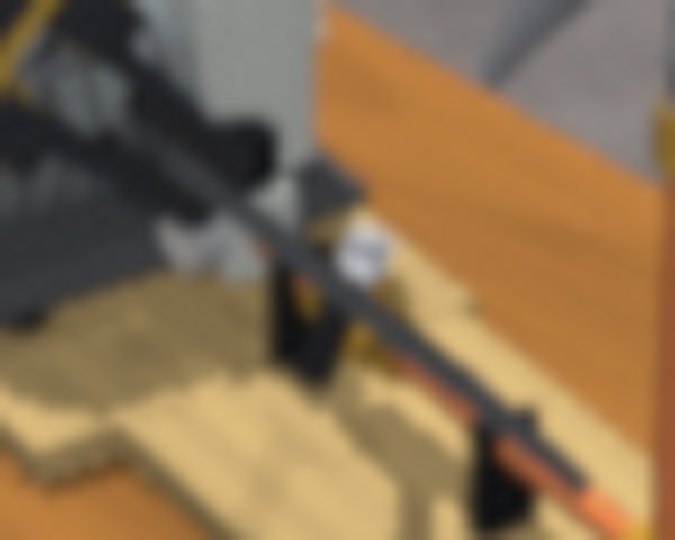

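```bash
cat > pose.py <<'E'
from sim2 import *
from h import *
def fitpanel(R,p,obs):
    # obs: (C, (xh across, thickness y, height), px, sigma); panel pose rel. tool: rotvec(3), pos of foot centre (mm)
    def pts(v):
        r=Ro.from_rotvec(v[:3]);return lambda X:p+R@(r.apply([X[0],X[1],-X[2]])+v[3:])/1000
    def f(v):
        T=pts(v);return np.r_[np.ravel([(proj(C,[T(X)])[0]-px)/s for C,X,px,s in obs]),v[:3]/.1,(v[3:]-[3,0,162])/10]
    r=least_squares(f,np.r_[0,0,0,3,0,162]);v=r.x;T=pts(v);cov=np.linalg.inv(r.jac.T@r.jac)
    print("rel rot deg",np.degrees(v[:3]),"pos",v[3:],"sd",np.degrees(np.sqrt(np.diag(cov)[:3])),np.sqrt(np.diag(cov)[3:]))
    for C,X,px,s in obs: print(X,(proj(C,[T(X)])[0]-px).round(1))
    nrm=R@Ro.from_rotvec(v[:3]).apply([0,1,0]);mid=T((0,0,90))
    d=mid-tip;print("normal",nrm,"angle to nozzle",np.degrees(np.arccos(abs(nrm@n))),"mid",mid,"axial",d@n*1000,"off ry",d@ry*1000,"off nz",d@nz*1000)
    return v
E
python3 - <<'E'
from pose import *
s=robot.get_state();R=s["eef_rot"];p=s["eef_pos"];C=cal("wrist");S=cal("scene");B=cal("side")
obs=[(C,(65,-4,0),(314.25,113),1),(C,(65,4,0),(323,113),1),(C,(39.3,-4,154),(315.25,195.5),1),(C,(39.3,4,154),(332.5,195.5),1),(C,(35,-4,180),(316.5,227.5),1),(C,(35,4,180),(336.75,227.5),1),
(S,(65,4,0),(321.4,225),1.5),(S,(-65,4,0),(296.1,197.6),1.5),(S,(35,4,180),(352.1,177.9),1.5),(S,(-35,4,180),(337.6,163.6),1.5),(B,(-65,0,0),(349.8,198.9),1.5)]
print("wrist only");fitpanel(R,p,obs[:6]);print("all");fitpanel(R,p,obs)
E
```

```text
wrist only
rel rot deg [1.989 1.757 0.079] pos [  4.811  -4.991 161.949] sd [0.543 0.553 2.704] [0.622 3.135 4.374]
(65, -4, 0) [-0.1  0. ]
(65, 4, 0) [-0.  0.]
(39.3, -4, 154) [0.4 0. ]
(39.3, 4, 154) [ 0.2 -0.1]
(35, -4, 180) [-0.3  0.2]
(35, 4, 180) [-0.2 -0.1]
normal [ 0.722 -0.112  0.683] angle to nozzle 2.165702048618897 mid [ 0.519 -0.049  0.24 ] axial 84.56312411411487 off ry -2.6850569540455362 off nz -0.05033597420434771
all
rel rot deg [2.1   1.448 0.763] pos [  5.035  -5.739 158.953] sd [0.336 0.293 1.542] [0.602 1.793 1.857]
(65, -4, 0) [-0.2 -0.1]
(65, 4, 0) [-0.  -0.1]
(39.3, -4, 154) [ 0.2 -0.4]
(39.3, 4, 154) [ 0.4 -0.4]
(35, -4, 180) [-0.5  0.2]
(35, 4, 180) [0.1 0.2]
(65, 4, 0) [-1.3  0. ]
(-65, 4, 0) [-2.5 -1.2]
(35, 4, 180) [-0.5 -0.6]
(-35, 4, 180) [-1.2 -1.7]
(-65, 0, 0) [-1.3  0. ]
normal [ 0.718 -0.123  0.685] angle to nozzle 2.3936903376717766 mid [ 0.517 -0.047  0.242] axial 85.14153374362704 off ry -0.7622685314487531 off nz -2.460835763637835
```

```bash
python3 -m inch '[[[0.5,2,0],0],[[1.5,4.5,0],0],[[1.5,4.5,0],0],[[1.5,4.5,0],0],[[1.5,4.5,0],0],[[1.5,4.5,0],0]]'
python3 - <<'E'
from h import *
s=st();print("qd",s["qd"])
C,im=shot('wrist','w14');S,a=shot('scene','s14')
cv2.imwrite('pics/w14a.png',np.hstack([cv2.resize(im[90:250,290:470],None,fx=2.4,fy=2.4,interpolation=2),cv2.resize(a[150:310,225:385],None,fx=2.4,fy=2.4,interpolation=2)]))
E
```

```text
clock: 28.3
eef_pos: [0.4822, -0.0136, 0.2909]
eef_rot: [[0.421, 0.703, 0.573], [0.853, -0.094, -0.513], [-0.307, 0.705, -0.639]]
contact_force: [0.4, -0.7, -3.0]
opening: 0.0074
t 28.3 p [ 0.4822 -0.0136  0.2909] z [ 0.5729 -0.5129 -0.6394] y [ 0.7031 -0.0935  0.7049] q [-0.2352  0.157  -0.3687  2.3503  1.3062  0.9437 -1.9066] F [ 0.4 -0.7 -3. ] op 0.007388860225129278
qd [ 0.0005  0.     -0.0015 -0.0016  0.0009  0.0019  0.0008]
```

View pics/w14a.png

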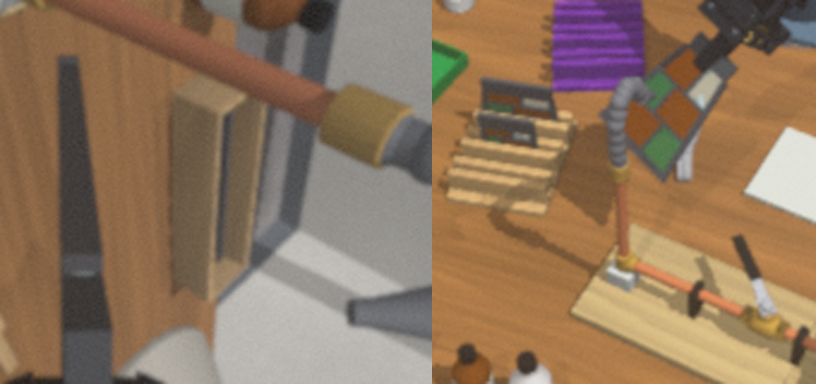

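View pics/s14.png

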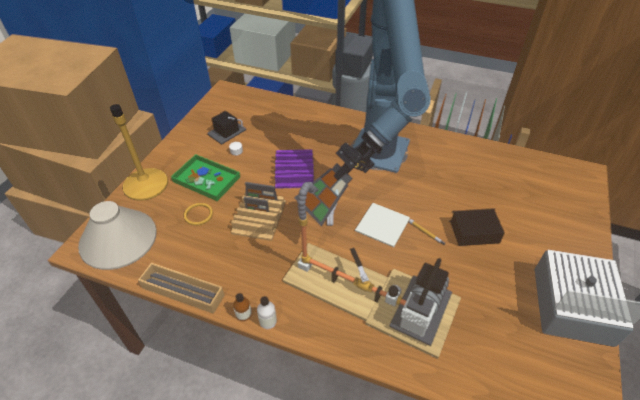

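```bash
python3 -c "
from plant import robot
print(robot.hand_in())"
```

```text
the job is handed in; nothing more can be done
None
```

The valve lever is at about 45° and the tall panel is held still in front of the nozzle. I handed the job in at about 28 s.

**Valve:** I gripped the lever's sleeve and swung it round its axis from about 12°. Afterwards the hand's angle and one close view of the lever gave 45–46°. A coarser long-range view read about 2° higher. The last scene picture still shows the lever there.

**Panel:** I drew it straight up out of its slot and took it high and clear of everything. The move command only turns the tool about its own axis, so I leaned the panel over by pushing past the top of the arm's reach, one row at a time. I then brought it in from the robot's side, in a plane about 80 mm in front of the tip.

**Last checks:**
- **Squareness:** the panel's face is about 2° off square to the nozzle. It sags slightly in the pads, though two pictures about 1 s apart showed no creep. I left this uncorrected.
- **Centring and distance:** its middle was within about 3 mm of the nozzle axis and about 85 mm from the tip, so I moved it 4.5 mm closer, to about 80 mm. I did not refit its position after that shift. The tip itself is only known to about 2–3 mm, because the cameras disagreed by that much.
- **Roll:** the panel is rolled about 25° about the nozzle axis, because the upright pose was just out of the arm's reach.
- **Stillness and force:** joint speeds were near zero, and the wrist force was about 3 N, which is the panel's weight.
- **Surroundings:** I saw no contact with the air rig, and in the last scene picture the other objects look to be where they started.

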